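# Hook a sample carton out from under the shelf and close its flaps

### The job

Use the pull hook to catch the steel loop of the sample carton and drag the carton completely out from under the raised shelf, keeping your fingers off the carton until it is out. Stand the hook upright on the bench, well clear of the carton's loop, then fold the carton's short flap down flat and after it the long flap over it. Leave the bottle, the cup and the jar where they are.

Things in the scene. Friction and masses are not known exactly. Their poses are not given: they have to be found in the camera images.
- stand: Raised shelf fixed to the bench: grey board 190 (its x) x 290 (y) mm, underside 180, top 194 mm high, on four 14 mm legs at x +-88, y +-138 mm, open on all sides; a hotplate on it reaches 245 mm. Origin on the bench under the board's centre. The carton's loop sticks out at its -x side (roughly world -y). The carton is fully out when its origin is at stand x below -170 mm.
- carton: Open cardboard carton with jars, loose, about 0.45 kg, 150 (its x) x 110 (y) x 70 mm high. Origin: centre of its underside, z up. Starts under the stand, axes within 5 degrees of the stand's. Level pull loop of 8 mm steel bar on its -x end, bar axis at z = 35, from x = -75 to -120, y = +-25 mm. Two flaps on the top edges of its long sides stay where left and yield to under 2 N.
- eye (a point): Centre of the opening of the carton's pull loop (carton x = -97.5, y = 0, z = 35 mm), free opening 38 mm along x and 42 mm along y; axes as the carton's.
- short_flap (a joint): Angle (rad) of the short flap, 146 x 50 x 4 mm, hinged at carton y = +55, z = 72 mm (side nearer the robot). 0 = folded flat over the box, 1.57 = upright, more = leaning outwards; starts at 1.65 to 2.0. Under 0.15 counts as shut.
- long_flap (a joint): Angle (rad) of the long flap, 146 x 70 x 4 mm, hinged at carton y = -55, z = 77 mm (side farther from the robot). 0 = folded flat above the short flap, 1.57 = upright, more = leaning outwards; starts at 1.65 to 2.0. Under 0.15 counts as shut.
- hook: Pull hook, loose, 0.3 kg, standing on a foot plate 80 (its x) x 70 (y) x 8 mm. Upright black grip block 50 (x) x 22 (y) mm, top 108 mm high: grip it across y near the top. A 10 mm steel rod runs from it along +x at height 70 to x = 150 mm, then turns straight down. Origin: centre of the foot's underside, z up. Starts with the rod pointing roughly to world +y.
- hook_tip (a point): Lower end of the hook's down-turned end (hook x = 147, y = 0, z = 12 mm).
- bottle: White bottle, 64 mm across, 150 mm tall, bystander. Origin: centre of its underside.
- beaker: White open cup, 76 mm across, 90 mm tall, bystander. Origin: centre of its underside.
- jar: Amber jar with a black cap, 70 mm across, 80 mm tall, bystander. Origin: centre of its underside.

How it is judged:
By the outcome, as a careful person would: the job done as asked, in the order asked, and still so for the second after the job is handed in, with the robot touching nothing.
It also fails if it takes over 66 s, if anything falls off the work surface, if the arm or the gripper's body presses on something with over 40 N, if the wrist force passes 120 N, or if a joint passes its speed limit or range.

### The arm

A 6-joint arm with a two-finger parallel gripper is mounted at the origin on the work surface. World frame = base frame: x ahead of the robot, y to its left, z up, the work surface at z = 0. Lengths are in mm, angles in rad, forces in N, time in s.
With the tool pointing down it reaches from about 350 to 775 mm from the base axis. Payload 7.3 kg.
Tool frame: the origin (TCP) lies on the centre line of the jaws, within the pads' length; the fingertips stand 22 mm ahead of it and the grasp point (between the pads) lies 3 mm ahead of it; x points along the fingers, z is the direction in which the jaws open and shut, and the axes are right-handed (so a half turn about x gives the same grasp; the last joint's range is limited). The gripper opens to 92 mm and grips with 3 to 60 N. Pads are 19 mm wide; open, the fingers measure 130 mm over their backs; the gripper's body (75 mm by 190 mm) begins 47 mm behind the grasp point.
Start: joints at [-1.478, 0.342, 1.524, -0, 1.275, -0.146], TCP at [124.203, -510.114, 248.741] pointing down, gripper open.
Joint ranges: [-2.53, 2.53], [-0.77, 2.02], [0.04, 2.7], [-1, 4.14], [0.28, 2.66], [-3.11, 3.11]. Speed limits (rad/s): [2.57, 2.57, 3.14, 3.14, 3.14, 3.14].

### API

Orientations are given as [roll, pitch, yaw] about the fixed x, y, z axes, in that order (R = Rz(yaw) Ry(pitch) Rx(roll)).
In Python, from plant import readout, imaging, bot gives the robot as it stands.
- The arm moves only by the tool arm_command, never from a script. Its argument "plan" is a list of rows, each an object of numbers: "tx", "ty", "tz": the shift along the tool's x, y, z in cm; "wx", "wy", "wz": the turn, a rotation vector about the tool's x, y, z in rad; "jaw": the opening, from -1 (shut) to 1 (fully open). In form: [{"tx": .., "ty": .., "tz": .., "wx": .., "wy": .., "wz": .., "jaw": ..}, ...]. A call has 1 to 20 rows; each row shifts and turns the commanded pose from where the row before left it, along the tool's axes as they then stand; what a row does not reach is not made up. A row lasts 1/10 s, in which the tool goes at most 50 mm and 8.59 degrees, less where a joint would pass 70% of its speed; a pose out of reach is approached as far as the arm can. A call with a gripper value outside its range is refused whole. The fingers move at their own pace and stop on an object; the grip force is fixed at half the most. Time passes only in rows, so rows that do not move let the fingers close. It gives the time, the measured TCP pose, the force and the opening at its end, in the units of the state.
- readout.get_obs(): the state, without advancing time (a new reading comes with each control period).
- imaging.capture(name): name is "scene" or "side" or "wrist"; returns the picture (400x640x3 uint8, blue, green, red); there is no depth.
- imaging.get_calibration(name): a dict with "fx", "fy", "cx", "cy" (pixels), "dist" ([k1, k2, p1, p2, k3] as OpenCV has them; the pictures are not rectified), "position" and "rotation" of the camera in the world; the wrist camera has in their place "mount" (4x4, takes a point from camera to tool coordinates, whose origin is the TCP and whose axes are the tool frame's). Camera axes: x right, y up, looking along -z (the intrinsics and any distortion apply to the point x, -y, -z); pixel columns grow to the right and rows downward; lengths in mm; the calibration is good to about 2 mm. A picture is of the moment at which its call begins: read the wrist's pose just before it. get_calibration takes no time and is no camera call.
- bot.close_job(): hands the job in, once; it reports no verdict.
The state is a dict: "time": time; "joint_positions": joint angles; "dq": joint speeds; "tau": joint torques, N m; "tool_pos": TCP position; "tcp_rot": TCP orientation; "contact_force": force on the tool from outside, world axes, zero at the start; "moment": the same for the moment, N m; "grip_width": finger opening in mm.
Only numpy, scipy, OpenCV 4.12 (cv2) and the standard library are available. Lean on these libraries where they do the work, as an engineer would, in place of code of your own. Each camera call takes 0.05 s, during which the arm holds its last target.

## Working session

There is one attempt and no reset: what is moved stays moved. The work goes in short steps, Python scripts to look and compute and a tool call to move; the robot and the scene stay as the last step left them, time stands still between calls to the robot, and variables do not carry over. Pictures are saved under pics/ and viewed, and the job is handed in when it is done.

Besides the shell and the picture viewer there is one more tool, called after ">>>" as name(argument=value, ...) on one line, values as JSON. arm_command: Moves the arm, as the interface text tells. Its arguments: {"type":"object","properties":{"plan":{"type":"array"}},"required":["plan"]}

```bash
ls; mkdir -p pics; python3 - <<'E'
from plant import readout, imaging, bot
import cv2
print(readout.get_obs())
for n in ("scene","side","wrist"):
    im=imaging.capture(n); cv2.imwrite(f"pics/{n}0.png",im); print(n,imaging.get_calibration(n))
E
```

```text
pics
{'time': 0.0, 'joint_positions': array([-1.47798531e+00,  3.42741688e-01,  1.52500850e+00, -1.68264664e-05,
        1.27537355e+00, -1.45975443e-01]), 'dq': array([ 0.00074171,  0.00122527,  0.00223892,  0.00049358,  0.00104561,
       -0.00174738]), 'tau': array([ 3.33389020e-03, -4.31236267e+01, -2.44220316e+01,  7.21962657e-02,
        5.60846622e-02, -1.17844197e-04]), 'tool_pos': array([ 124.17041158, -509.73101886,  248.03805633]), 'tcp_rot': array([3.00612575, 1.56926516, 1.6741208 ]), 'contact_force': array([ 0.32842434, -1.20674415,  0.06966679]), 'moment': array([0.00206027, 0.02083467, 0.00913372]), 'grip_width': 91.71106511535419}
scene {'fx': 419.4875439385145, 'fy': 419.4875439385145, 'cx': 315.0953816959557, 'cy': 197.29965151637134, 'dist': array([-0.09328989,  0.        ,  0.        ,  0.        ,  0.        ]), 'position': array([1160.31095123, -309.8394979 , 1019.97505086]), 'rotation': array([0.58387866, 0.00809325, 1.11036959])}
side {'fx': 442.0804945972318, 'fy': 442.0804945972318, 'cx': 324.87897477634306, 'cy': 198.75751447905822, 'dist': array([-0.1201989,  0.       ,  0.       ,  0.       ,  0.       ]), 'position': array([ 510.76188097, -865.14121512,  969.70942591]), 'rotation': array([ 0.73468652, -0.00759242, -0.10168447])}
wrist {'fx': 338.3245793819313, 'fy': 338.3245793819313, 'cx': 322.9158460385118, 'cy': 199.2326259222111, 'dist': array([-0.02871578,  0.        ,  0.        ,  0.        ,  0.        ]), 'mount': array([[ 7.22533576e-04,  2.66571643e-01, -9.63814835e-01,
        -1.36107846e+02],
       [ 2.05108102e-04,  9.63815027e-01,  2.66571850e-01,
         7.17074405e+01],
       [ 9.99999718e-01, -3.90293344e-04,  6.41712715e-04,
        -8.64309149e-01],
       [ 0.00000000e+00,  0.00000000e+00,  0.00000000e+00,
         1.00000000e+00]])}
```

View pics/scene0.png

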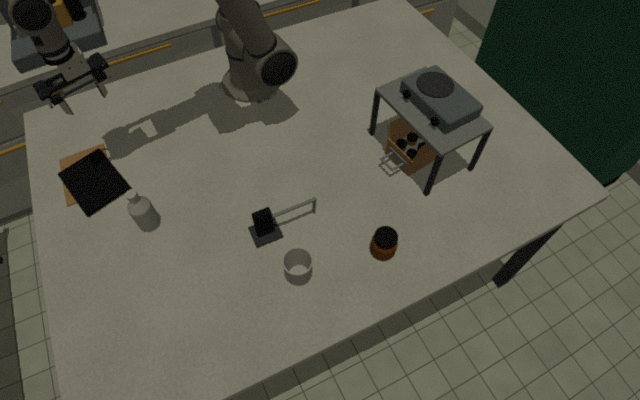

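View pics/side0.png

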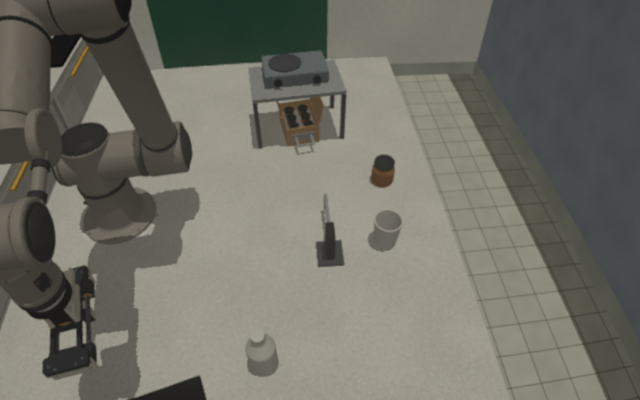

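View pics/wrist0.png

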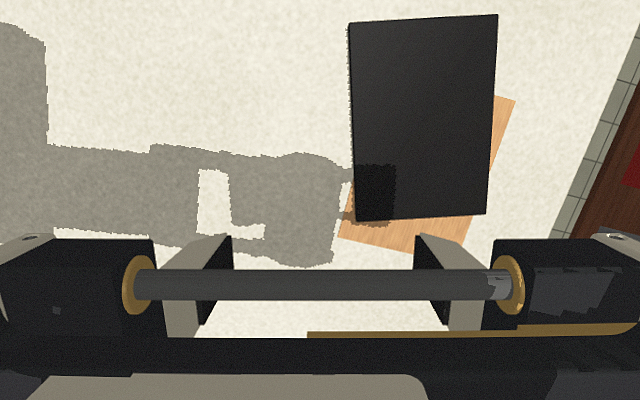

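Scene: hook grip about (263,222), rod end (314,202); carton under shelf with loop at (391,163); bottle (143,210), cup (297,265), jar (384,243). Side view: hook (330,245), loop (304,143). Next I'll magnify both views.

```bash
cat > h.py <<'E'
import numpy as np, cv2
from scipy.spatial.transform import Rotation as Ro
from plant import readout, imaging, bot
def pose(n,obs=None):
    c=imaging.get_calibration(n)
    K=np.array([[c['fx'],0,c['cx']],[0,c['fy'],c['cy']],[0,0,1]]); d=np.array(c['dist'])
    if 'mount' in c:
        o=obs; T=np.eye(4); T[:3,:3]=Ro.from_euler('xyz',o['tcp_rot']).as_matrix(); T[:3,3]=o['tool_pos']
        T=T@c['mount']; return K,d,T[:3,:3],T[:3,3]
    return K,d,Ro.from_euler('xyz',c['rotation']).as_matrix(),np.array(c['position'])
def ray(P,uv):
    K,d,R,p=P
    q=cv2.undistortPoints(np.array([[uv]],float),K,d)[0,0]
    v=R@np.array([q[0],-q[1],-1]); return p,v/np.linalg.norm(v)
def onz(P,uv,z):
    p,v=ray(P,uv); return p+v*(z-p[2])/v[2]
def proj(P,X):
    K,d,R,p=P
    X=np.atleast_2d(X); c=(X-p)@R; c=c*[1,-1,-1]
    return cv2.projectPoints(c.reshape(-1,1,3),np.zeros(3),np.zeros(3),K,d)[0][:,0]
def tri(P1,u1,P2,u2):
    p,v=ray(P1,u1);q,w=ray(P2,u2)
    A=np.stack([v,-w],1); s=np.linalg.lstsq(A,q-p,rcond=None)[0]
    a=p+s[0]*v;b=q+s[1]*w; return (a+b)/2,np.linalg.norm(a-b)
E
python3 - <<'E'
import cv2
for n,f,(x0,y0,w,h) in (("scene_hook","scene0",(235,185,100,70)),("scene_st","scene0",(360,60,150,140)),("side_hook","side0",(300,185,110,85)),("side_st","side0",(240,45,130,115))):
    im=cv2.imread(f"pics/{f}.png")[y0:y0+h,x0:x0+w]
    s=min(800//w,600//h); cv2.imwrite(f"pics/c_{n}.png",cv2.resize(im,None,fx=s,fy=s,interpolation=cv2.INTER_CUBIC)*1); print(n,s)
E
```

```text
scene_hook 8
scene_st 4
side_hook 7
side_st 5
```

View pics/c_scene_hook.png

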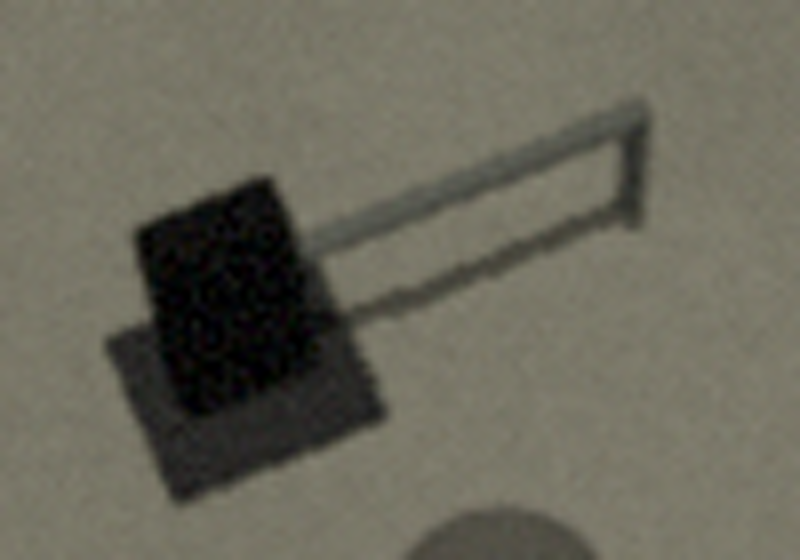

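View pics/c_scene_st.png

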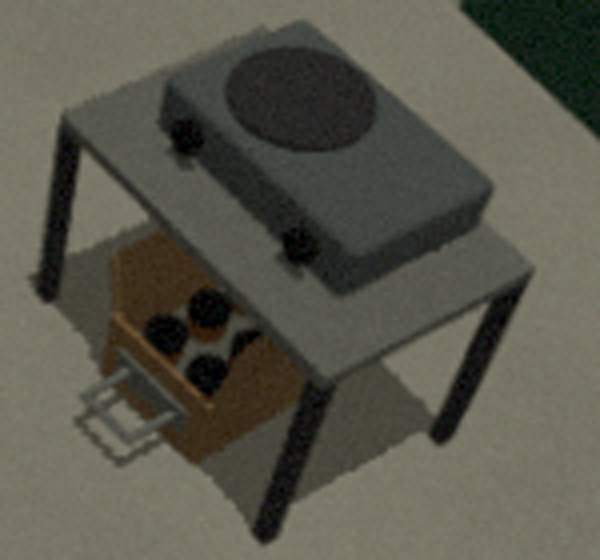

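View pics/c_side_hook.png

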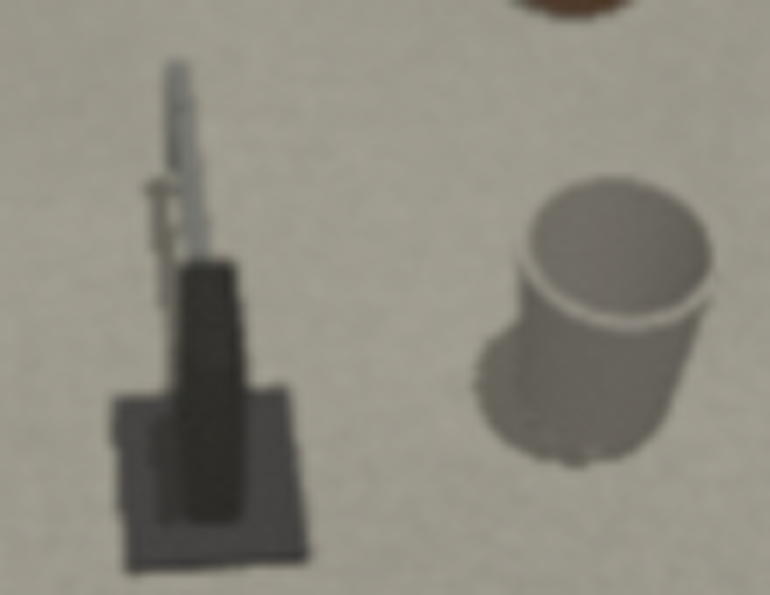

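View pics/c_side_st.png

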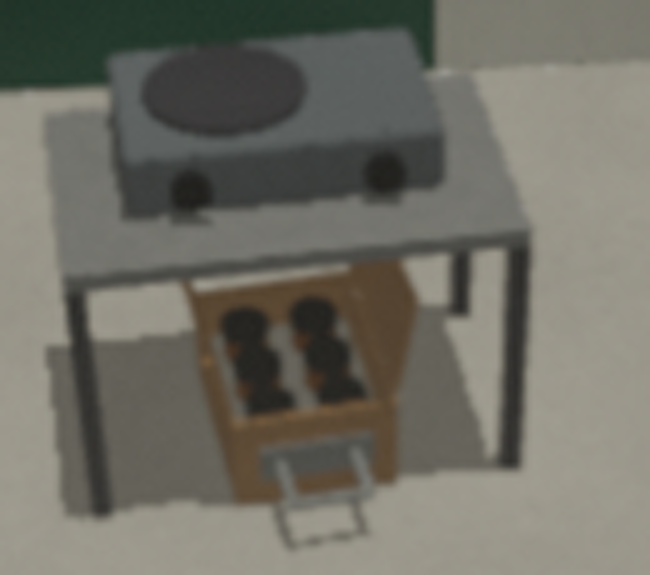

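```bash
python3 - <<'E'
from h import *
S=pose("scene");D=pose("side")
c=lambda x,y,s,x0,y0:(x0+(x+.5)/s-.5,y0+(y+.5)/s-.5)
sh=lambda x,y:c(x,y,8,235,185); ss=lambda x,y:c(x,y,4,360,60)
dh=lambda x,y:c(x,y,7,300,185); ds=lambda x,y:c(x,y,5,240,45)
def T(n,a,b):
    X,e=tri(S,a,D,b); print(n,X.round(1),"err",round(e,1))
def Z(n,P,a,z): print(n,onz(P,a,z).round(1))
T("rod end",sh(640,112),dh(177,68))
T("tip",sh(632,222),dh(172,170))
Z("rod root sc",S,sh(312,245),70);Z("rod root sd",D,dh(200,250),70)
Z("rod end sc",S,sh(642,110),70);Z("rod end sd",D,dh(177,70),70)
for p in ((108,343),(178,492),(385,410)): Z("foot sc",S,sh(*p),8)
for p in ((113,398),(290,388),(305,552),(127,562)): Z("foot sd",D,dh(*p),8)
for p in ((135,232),(270,178)): Z("griptop sc",S,sh(*p),108)
for p in ((183,262),(235,262)): Z("griptop sd",D,dh(*p),108)
print('stand')
T("board front L",ss(65,116),ds(65,280)); T("board front R",ss(325,383),ds(528,238)); T("board back R",ss(532,270),ds(477,75))
Z("bfl",S,ss(65,116),194);Z("bfr",S,ss(325,383),194);Z("bbr",S,ss(532,270),194)
Z("bfl d",D,ds(65,280),194);Z("bfr d",D,ds(528,238),194);Z("bbr d",D,ds(477,75),194);Z("bbl d",D,ds(45,113),194)
T("loop outL",ss(83,392),ds(285,500)); T("loop outR",ss(125,437),ds(372,490))
T("box frontL top",ss(115,313),ds(230,425));T("box frontR top",ss(210,408),ds(390,400))
Z("lL",S,ss(85,393),35);Z("lR",S,ss(123,435),35);Z("lL d",D,ds(288,500),35);Z("lR d",D,ds(370,490),35)
Z("fL",S,ss(115,313),70);Z("fR",S,ss(210,408),70);Z("fL d",D,ds(230,425),70);Z("fR d",D,ds(392,400),70)
print('by')
Z("bottle",S,(147,228),0)
for n,a,z in(("cup top",dh(615,250),90),("jar top",(384,163),80),("bottle top",(258,338),150)): Z(n,D,a,z)
for n,a,z in(("cup top",(298,263),90),("jar top",(386,237),80),("bottle top",(133,196),150)): Z(n,S,a,z)
E
```

```text
rod end [600.8 -42.8  73.7] err 2.2
tip [601.1 -45.6  11.4] err 4.7
rod root sc [ 596.  -161.2   70. ]
rod root sd [ 600.9 -133.9   70. ]
rod end sc [597.2 -40.   70. ]
rod end sd [601.6 -41.7  70. ]
foot sc [ 563.9 -230.6    8. ]
foot sc [ 628.2 -230.5    8. ]
foot sc [ 630.8 -155.2    8. ]
foot sd [ 565.8 -153.6    8. ]
foot sd [ 634.4 -155.4    8. ]
foot sd [ 630.5 -231.2    8. ]
foot sd [ 564.3 -229.2    8. ]
griptop sc [ 588.8 -215.8  108. ]
griptop sc [ 589.4 -169.3  108. ]
griptop sd [ 590.4 -169.7  108. ]
griptop sd [ 609.  -171.5  108. ]
stand
board front L [412.1 248.3 192.9] err 2.4
board front R [695.1 272.7 187.7] err 2.4
board back R [684.2 450.3 198.6] err 2.8
bfl [411.7 248.8 194. ]
bfr [697.6 269.5 194. ]
bbr [680.3 456.3 194. ]
bfl d [413.  244.9 194. ]
bfr d [694.  261.8 194. ]
bbr d [685.7 455.7 194. ]
bbl d [397.  435.9 194. ]
loop outL [537.  208.5  40.8] err 1.0
loop outR [591.7 209.6  45.8] err 2.9
box frontL top [504.3 251.6  71.8] err 2.8
box frontR top [609.6 267.5  69.9] err 0.4
lL [535.3 212.   35. ]
lR [581.9 216.4  35. ]
lL d [538.9 215.7  35. ]
lR d [592.1 220.5  35. ]
fL [501.7 254.   70. ]
fR [609.8 267.3  70. ]
fL d [505.  251.9  70. ]
fR d [610.8 267.5  70. ]
by
bottle [ 432.4 -489.7    0. ]
cup top [ 751.1 -164.9   90. ]
jar top [786.5  58.3  80. ]
bottle top [ 423.8 -483.6  150. ]
cup top [ 758.3 -164.9   90. ]
jar top [789.1  66.2  80. ]
bottle top [ 430.2 -473.6  150. ]
```

```bash
cat >> h.py <<'E'
def go(x,y,z,zyaw=None):
    """remaining turn about tool x, then shift in tool axes (after turn), cm; tool made exactly down"""
    o=readout.get_obs(); R=Ro.from_euler('xyz',o['tcp_rot']).as_matrix(); p=o['tool_pos']
    print("t",o['time'].__round__(2),"p",p.round(1),"z axis yaw",np.degrees(np.arctan2(R[1,2],R[0,2])).round(2),"x",R[:,0].round(3),"y",R[:,1].round(3),"F",o['contact_force'].round(1),"w",round(o['grip_width'],1),"q",o['joint_positions'].round(2))
    cands=[None] if zyaw is None else [zyaw,zyaw+180]
    for c in cands:
        if c is None: Rt=R
        else:
            a=np.radians(c); zz=np.array([np.cos(a),np.sin(a),0]); xx=np.array([0,0,-1.]); Rt=np.stack([xx,np.cross(zz,xx),zz],1)
        w=Ro.from_matrix(R.T@Rt).as_rotvec()
        print(c,"turn",w.round(3),"deg",np.degrees(np.linalg.norm(w)).round(1),"shift cm",(Rt.T@(np.array([x,y,z])-p)/10).round(2))
E
python3 - <<'E'
from h import *
go(598,-192,200,0)
E
```

```text
t 0.15 p [ 124.2 -509.8  248.2] z axis yaw -76.32 x [-0.     0.001 -1.   ] y [0.972 0.237 0.   ] F [-0.6 -0.6 -0.3] w 91.8 q [-1.48  0.34  1.52 -0.    1.28 -0.15]
0 turn [-1.332e+00 -1.000e-03 -1.000e-03] deg 76.3 shift cm [ 4.82 31.78 47.38]
180 turn [ 1.81e+00 -1.00e-03  1.00e-03] deg 103.7 shift cm [  4.82 -31.78 -47.38]
```

>>> arm_command(plan=[{"wx": -0.148}, {"wx": -0.148}, {"wx": -0.148}, {"wx": -0.148}, {"wx": -0.148}, {"wx": -0.148}, {"wx": -0.148}, {"wx": -0.148}, {"wx": -0.148}, {}])

```text
invalid input at $.plan[0]: expected keys tx, ty, tz, wx, wy, wz, jaw
```

>>> arm_command(plan=[{"ty": 2.0, "tz": 3.0}, {"ty": 2.3, "tz": 3.4}, {"ty": 2.3, "tz": 3.4}, {"ty": 2.3, "tz": 3.4}, {"ty": 2.3, "tz": 3.4}, {"ty": 2.3, "tz": 3.4}, {"ty": 2.3, "tz": 3.4}, {"ty": 2.3, "tz": 3.4}, {"ty": 2.3, "tz": 3.4}, {"ty": 2.3, "tz": 3.4}, {"ty": 2.3, "tz": 3.4}, {"ty": 2.3, "tz": 3.4}, {"ty": 2.3, "tz": 3.4}, {"ty": 2.0, "tz": 3.0}, {}, {}])

```text
invalid input at $.plan[0]: expected keys tx, ty, tz, wx, wy, wz, jaw
```

```bash
python3 - <<'E'
from h import *
go(598,-192,200,0)
o=readout.get_obs(); im=imaging.capture("wrist"); cv2.imwrite("pics/w1.png",im)
np.save("o1.npy",o,allow_pickle=True)
E
```

```text
t 0.15 p [ 124.2 -509.8  248.2] z axis yaw -76.32 x [-0.     0.001 -1.   ] y [0.972 0.237 0.   ] F [-0.6 -0.6 -0.3] w 91.8 q [-1.48  0.34  1.52 -0.    1.28 -0.15]
0 turn [-1.332e+00 -1.000e-03 -1.000e-03] deg 76.3 shift cm [ 4.82 31.78 47.38]
180 turn [ 1.81e+00 -1.00e-03  1.00e-03] deg 103.7 shift cm [  4.82 -31.78 -47.38]
```

View pics/w1.png

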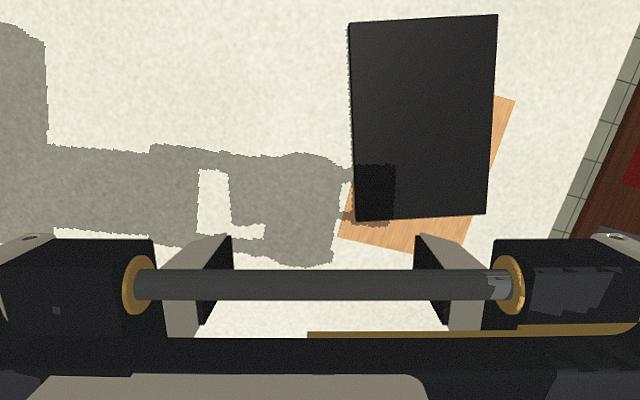

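The arm had not moved: the picture is unchanged, and every row needs all seven keys.

>>> arm_command(plan=[{"tx": 0, "ty": 0, "tz": 0, "wx": -0.148, "wy": 0, "wz": 0, "jaw": 1}, {"tx": 0, "ty": 0, "tz": 0, "wx": -0.148, "wy": 0, "wz": 0, "jaw": 1}, {"tx": 0, "ty": 0, "tz": 0, "wx": -0.148, "wy": 0, "wz": 0, "jaw": 1}, {"tx": 0, "ty": 0, "tz": 0, "wx": -0.148, "wy": 0, "wz": 0, "jaw": 1}, {"tx": 0, "ty": 0, "tz": 0, "wx": -0.148, "wy": 0, "wz": 0, "jaw": 1}, {"tx": 0, "ty": 0, "tz": 0, "wx": -0.148, "wy": 0, "wz": 0, "jaw": 1}, {"tx": 0, "ty": 0, "tz": 0, "wx": -0.148, "wy": 0, "wz": 0, "jaw": 1}, {"tx": 0, "ty": 0, "tz": 0, "wx": -0.148, "wy": 0, "wz": 0, "jaw": 1}, {"tx": 0, "ty": 0, "tz": 0, "wx": -0.148, "wy": 0, "wz": 0, "jaw": 1}, {"tx": 0, "ty": 0, "tz": 0, "wx": 0, "wy": 0, "wz": 0, "jaw": 1}])

```text
time: 1.2
tool_pos: [124.2, -510.0, 248.6]
tcp_rot: [1.703, 1.57, 1.704]
contact_force: [-0.1, -0.3, 0.0]
grip_width: 91.9
```

>>> arm_command(plan=[{"tx": 0, "ty": 2.0, "tz": 3.0, "wx": 0, "wy": 0, "wz": 0, "jaw": 1}, {"tx": 0, "ty": 2.3, "tz": 3.4, "wx": 0, "wy": 0, "wz": 0, "jaw": 1}, {"tx": 0, "ty": 2.3, "tz": 3.4, "wx": 0, "wy": 0, "wz": 0, "jaw": 1}, {"tx": 0, "ty": 2.3, "tz": 3.4, "wx": 0, "wy": 0, "wz": 0, "jaw": 1}, {"tx": 0, "ty": 2.3, "tz": 3.4, "wx": 0, "wy": 0, "wz": 0, "jaw": 1}, {"tx": 0, "ty": 2.3, "tz": 3.4, "wx": 0, "wy": 0, "wz": 0, "jaw": 1}, {"tx": 0, "ty": 2.3, "tz": 3.4, "wx": 0, "wy": 0, "wz": 0, "jaw": 1}, {"tx": 0, "ty": 2.3, "tz": 3.4, "wx": 0, "wy": 0, "wz": 0, "jaw": 1}, {"tx": 0, "ty": 2.3, "tz": 3.4, "wx": 0, "wy": 0, "wz": 0, "jaw": 1}, {"tx": 0, "ty": 2.3, "tz": 3.4, "wx": 0, "wy": 0, "wz": 0, "jaw": 1}, {"tx": 0, "ty": 2.3, "tz": 3.4, "wx": 0, "wy": 0, "wz": 0, "jaw": 1}, {"tx": 0, "ty": 2.3, "tz": 3.4, "wx": 0, "wy": 0, "wz": 0, "jaw": 1}, {"tx": 0, "ty": 2.3, "tz": 3.4, "wx": 0, "wy": 0, "wz": 0, "jaw": 1}, {"tx": 0, "ty": 2.0, "tz": 3.0, "wx": 0, "wy": 0, "wz": 0, "jaw": 1}, {"tx": 0, "ty": 0, "tz": 0, "wx": 0, "wy": 0, "wz": 0, "jaw": 1}, {"tx": 0, "ty": 0, "tz": 0, "wx": 0, "wy": 0, "wz": 0, "jaw": 1}])

```text
time: 2.8
tool_pos: [592.2, -193.6, 248.0]
tcp_rot: [3.08, 1.569, 3.078]
contact_force: [0.1, -0.9, -0.0]
grip_width: 91.4
```

```bash
python3 - <<'E'
from h import *
go(598,-192,200,0)
o=readout.get_obs(); im=imaging.capture("wrist"); cv2.imwrite("pics/w1.png",im)
np.save("o1.npy",o,allow_pickle=True)
E
```

```text
t 2.8 p [ 592.2 -193.6  248. ] z axis yaw -0.08 x [-0.001  0.    -1.   ] y [0.001 1.    0.   ] F [ 0.1 -0.9 -0. ] w 91.4 q [-0.44  0.53  1.23 -0.    1.38 -0.44]
0 turn [-0.001 -0.001 -0.   ] deg 0.1 shift cm [4.8  0.16 0.58]
180 turn [ 3.14e+00 -0.00e+00  2.00e-03] deg 179.9 shift cm [ 4.8  -0.16 -0.58]
```

View pics/w1.png

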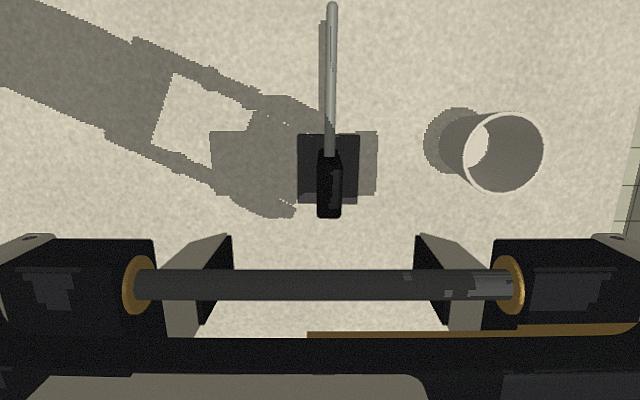

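The wrist view shows the hook straight ahead: grip (330,183), foot spanning columns 297–360, rod up to (333,5), cup at (505,150).

```bash
python3 - <<'E'
from h import *
o=np.load("o1.npy",allow_pickle=True).item(); W=pose("wrist",o)
for n,u,z in (("foot bl",(297,203),8),("foot tl",(298,135),8),("foot tr",(360,135),8),("foot br",(359,203),8),("rod far",(333,5),75),("rod near",(329.5,155),75),("grip bl",(317,217),108),("grip br",(341,217),108),("cup",(505,152),90)):
    print(n,onz(W,u,z).round(1))
E
```

```text
foot bl [ 561.6 -229.3    8. ]
foot tl [ 564.4 -151.7    8. ]
foot tr [ 632.4 -151.7    8. ]
foot br [ 633.4 -229.3    8. ]
rod far [600.3 -40.1  75. ]
rod near [ 597.8 -164.3   75. ]
grip bl [ 586.7 -213.   108. ]
grip br [ 607.3 -213.1  108. ]
cup [ 751.2 -159.4   90. ]
```

>>> arm_command(plan=[{"tx": 2, "ty": 0.25, "tz": 0.55, "wx": 0.016, "wy": 0, "wz": 0, "jaw": 1}, {"tx": 4, "ty": 0, "tz": 0, "wx": 0, "wy": 0, "wz": 0, "jaw": 1}, {"tx": 4, "ty": 0, "tz": 0, "wx": 0, "wy": 0, "wz": 0, "jaw": 1}, {"tx": 3, "ty": 0, "tz": 0, "wx": 0, "wy": 0, "wz": 0, "jaw": 1}, {"tx": 2, "ty": 0, "tz": 0, "wx": 0, "wy": 0, "wz": 0, "jaw": 1}, {"tx": 0.3, "ty": 0, "tz": 0, "wx": 0, "wy": 0, "wz": 0, "jaw": 1}, {"tx": 0, "ty": 0, "tz": 0, "wx": 0, "wy": 0, "wz": 0, "jaw": 1}, {"tx": 0, "ty": 0, "tz": 0, "wx": 0, "wy": 0, "wz": 0, "jaw": -1}, {"tx": 0, "ty": 0, "tz": 0, "wx": 0, "wy": 0, "wz": 0, "jaw": -1}, {"tx": 0, "ty": 0, "tz": 0, "wx": 0, "wy": 0, "wz": 0, "jaw": -1}, {"tx": 0, "ty": 0, "tz": 0, "wx": 0, "wy": 0, "wz": 0, "jaw": -1}, {"tx": 0, "ty": 0, "tz": 0, "wx": 0, "wy": 0, "wz": 0, "jaw": -1}, {"tx": 0, "ty": 0, "tz": 0, "wx": 0, "wy": 0, "wz": 0, "jaw": -1}, {"tx": 0, "ty": 0, "tz": 0, "wx": 0, "wy": 0, "wz": 0, "jaw": -1}, {"tx": 0, "ty": 0, "tz": 0, "wx": 0, "wy": 0, "wz": 0, "jaw": -1}])

```text
time: 4.35
tool_pos: [597.7, -191.6, 95.6]
tcp_rot: [-3.035, 1.571, -3.051]
contact_force: [0.7, 0.2, 0.2]
grip_width: 32.2
```

```bash
python3 - <<'E'
from h import *
# target: hook yaw 97.6 -> z axis yaw 7.6 ; tip at eye -> grip origin 147 back
E=np.array([559.7,237.9]); a=np.radians(97.6); d=np.array([np.cos(a),np.sin(a)])
print(E-147*d)
go(*(E-147*d),160,7.6)
E
```

```text
[579.14168937  92.19131558]
t 4.35 p [ 597.7 -191.6   95.6] z axis yaw -0.91 x [-0. -0. -1.] y [ 0.016  1.    -0.   ] F [0.7 0.2 0.2] w 32.2 q [-0.43  0.67  1.41 -0.    1.06 -0.42]
7.6 turn [-0.149 -0.     0.   ] deg 8.5 shift cm [-6.44 28.37  1.92]
187.6 turn [2.993 0.    0.   ] deg 171.5 shift cm [ -6.44 -28.37  -1.92]
```

>>> arm_command(plan=[{"tx": 0, "ty": 0, "tz": 0, "wx": 0, "wy": 0, "wz": 0, "jaw": -1}, {"tx": 0, "ty": 0, "tz": 0, "wx": 0, "wy": 0, "wz": 0, "jaw": -1}, {"tx": 0, "ty": 0, "tz": 0, "wx": 0, "wy": 0, "wz": 0, "jaw": -1}, {"tx": 0, "ty": 0, "tz": 0, "wx": 0, "wy": 0, "wz": 0, "jaw": -1}])

```text
time: 4.75
tool_pos: [597.6, -191.6, 95.6]
tcp_rot: [3.009, 1.57, 2.993]
contact_force: [-1.1, 0.6, -1.3]
grip_width: 22.1
```

>>> arm_command(plan=[{"tx": -1, "ty": 0, "tz": 0, "wx": 0, "wy": 0, "wz": 0, "jaw": -1}, {"tx": -2, "ty": 0, "tz": 0, "wx": 0, "wy": 0, "wz": 0, "jaw": -1}, {"tx": -2, "ty": 0, "tz": 0, "wx": 0, "wy": 0, "wz": 0, "jaw": -1}, {"tx": -1.4, "ty": 0, "tz": 0, "wx": -0.03, "wy": 0, "wz": 0, "jaw": -1}, {"tx": 0, "ty": 0, "tz": 0, "wx": -0.06, "wy": 0, "wz": 0, "jaw": -1}, {"tx": 0, "ty": 0, "tz": 0, "wx": -0.058, "wy": 0, "wz": 0, "jaw": -1}, {"tx": 0, "ty": 0, "tz": 0, "wx": 0, "wy": 0, "wz": 0, "jaw": -1}, {"tx": 0, "ty": 0, "tz": 0, "wx": 0, "wy": 0, "wz": 0, "jaw": -1}])

```text
time: 5.55
tool_pos: [597.6, -191.6, 159.8]
tcp_rot: [2.982, 1.571, 3.113]
contact_force: [0.3, -0.2, -2.9]
grip_width: 21.6
```

```bash
python3 - <<'E'
from h import *
go(579.1,92.2,160,7.6)
im=imaging.capture("side"); cv2.imwrite("pics/s2.png",im)
o=readout.get_obs();im=imaging.capture("wrist"); cv2.imwrite("pics/w2.png",im)
E
```

```text
t 5.55 p [ 597.6 -191.6  159.8] z axis yaw 7.48 x [-0.  0. -1.] y [-0.13   0.992  0.   ] F [ 0.3 -0.2 -2.9] w 21.6 q [-0.43  0.6   1.35 -0.    1.19 -0.56]
7.6 turn [-0.002 -0.    -0.   ] deg 0.1 shift cm [-2.000e-02  2.837e+01  1.920e+00]
187.6 turn [ 3.139 -0.     0.   ] deg 179.9 shift cm [-2.000e-02 -2.837e+01 -1.920e+00]
```

View pics/s2.png

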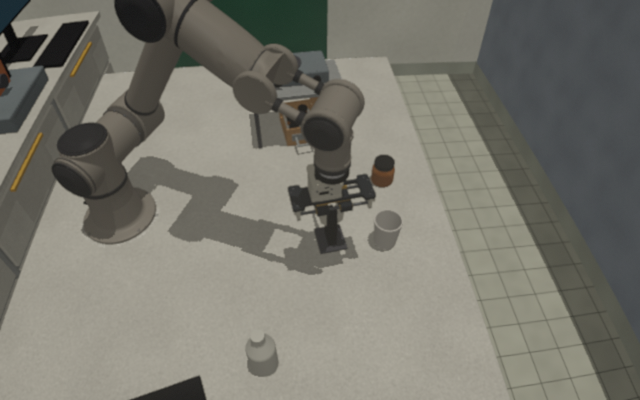

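View pics/w2.png

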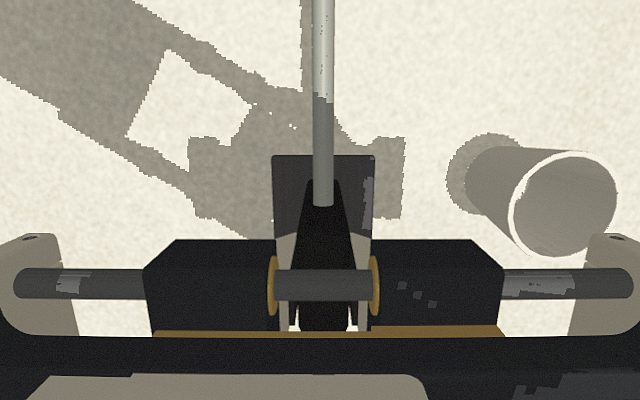

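The side view shows the hook lifted level off the bench at (330,230). The wrist view shows the rod straight ahead at column 323, with the cup clear on the right.

>>> arm_command(plan=[{"tx": 0, "ty": 1.4, "tz": 0.1, "wx": 0, "wy": 0, "wz": 0, "jaw": -1}, {"tx": 0, "ty": 3, "tz": 0.2, "wx": 0, "wy": 0, "wz": 0, "jaw": -1}, {"tx": 0, "ty": 3, "tz": 0.2, "wx": 0, "wy": 0, "wz": 0, "jaw": -1}, {"tx": 0, "ty": 3, "tz": 0.2, "wx": 0, "wy": 0, "wz": 0, "jaw": -1}, {"tx": 0, "ty": 3, "tz": 0.2, "wx": 0, "wy": 0, "wz": 0, "jaw": -1}, {"tx": 0, "ty": 3, "tz": 0.2, "wx": 0, "wy": 0, "wz": 0, "jaw": -1}, {"tx": 0, "ty": 3, "tz": 0.2, "wx": 0, "wy": 0, "wz": 0, "jaw": -1}, {"tx": 0, "ty": 3, "tz": 0.2, "wx": 0, "wy": 0, "wz": 0, "jaw": -1}, {"tx": 0, "ty": 3, "tz": 0.2, "wx": 0, "wy": 0, "wz": 0, "jaw": -1}, {"tx": 0, "ty": 2, "tz": 0.2, "wx": 0, "wy": 0, "wz": 0, "jaw": -1}, {"tx": 0, "ty": 1, "tz": 0, "wx": 0, "wy": 0, "wz": 0, "jaw": -1}, {"tx": 0, "ty": 0, "tz": 0, "wx": 0, "wy": 0, "wz": 0, "jaw": -1}, {"tx": 0, "ty": 0, "tz": 0, "wx": 0, "wy": 0, "wz": 0, "jaw": -1}])

```text
time: 6.95
tool_pos: [579.1, 92.0, 159.7]
tcp_rot: [-1.812, 1.57, -1.68]
contact_force: [-0.1, 0.6, -2.3]
grip_width: 21.7
```

```bash
python3 - <<'E'
from h import *
go(579.1,92.2,160,7.6)
for n,(x0,y0,w,h),s in (("scene",(350,100,130,100),6),("side",(250,80,130,100),6)):
    im=imaging.capture(n); cv2.imwrite(f"pics/{n}3.png",im)
    cv2.imwrite(f"pics/c_{n}3.png",cv2.resize(im[y0:y0+h,x0:x0+w],None,fx=s,fy=s,interpolation=cv2.INTER_CUBIC))
o=readout.get_obs(); np.save("o3.npy",o,allow_pickle=True); cv2.imwrite("pics/w3.png",imaging.capture("wrist"))
E
```

```text
t 6.95 p [579.1  92.  159.7] z axis yaw 7.57 x [-0.    -0.001 -1.   ] y [-0.132  0.991 -0.001] F [-0.1  0.6 -2.3] w 21.7 q [ 0.03  0.53  1.48 -0.    1.13 -0.1 ]
7.6 turn [-0.001 -0.     0.001] deg 0.0 shift cm [-0.03  0.02  0.01]
187.6 turn [3.141e+00 1.000e-03 0.000e+00] deg 180.0 shift cm [-0.03 -0.02 -0.01]
```

View pics/c_scene3.png

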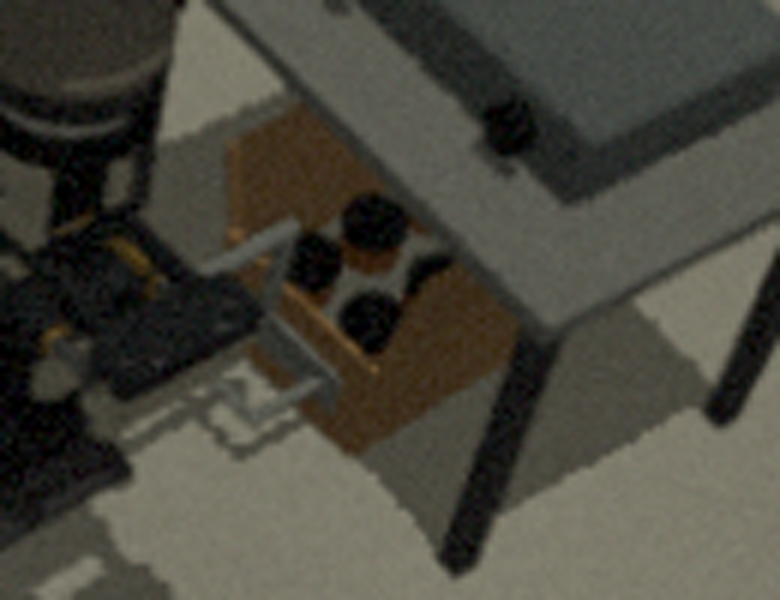

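View pics/c_side3.png

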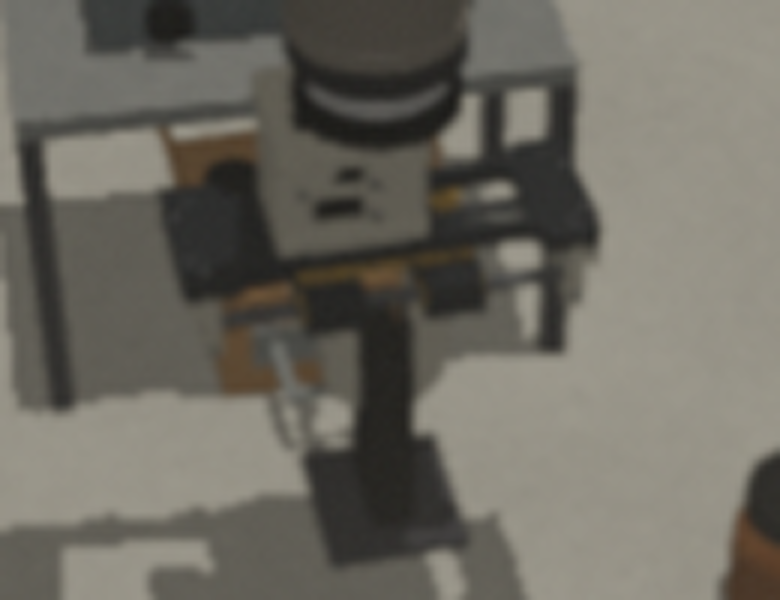

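View pics/w3.png

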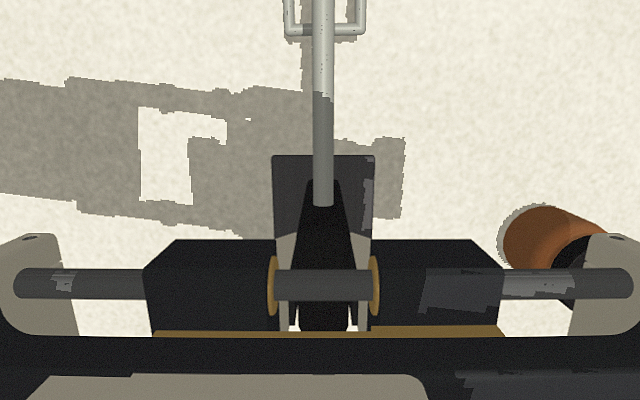

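The wrist view shows the loop's outer bar level at row 29, columns 284–366, centred under the rod (column 323). The scene crop shows the rod end near (300,222), with the down-turn ending near (275,295). Checking the numbers.

```bash
python3 - <<'E'
from h import *
o=np.load("o3.npy",allow_pickle=True).item(); W=pose("wrist",o);S=pose("scene")
L=onz(W,(288,30),35);R=onz(W,(362,29),35);print(L,R,(L+R)/2,"yaw",np.degrees(np.arctan2(*(R-L)[1::-1])))
c=lambda x,y:(350+(x+.5)/6-.5,100+(y+.5)/6-.5)
# expected tip line in scene
R0=Ro.from_euler('xyz',o['tcp_rot']).as_matrix(); p=o['tool_pos']
for z in (12,70): 
  X=p+R0[:,1]*147; X[2]=z+159.8-95.6; print("exp",X,((proj(S,X)-[350,100])*6).round())
print(onz(S,c(275,298),76),onz(S,c(300,225),134))
E
```

```text
[538.3729411 211.7877857  35.       ] [590.15527123 219.27047846  35.        ] [564.26410617 215.52913208  35.        ] yaw 8.22248556497295
exp [560.06872834 237.09878462  76.2       ] [[266. 312.]]
exp [560.06872834 237.09878462 134.2       ] [[284. 232.]]
[552.71789485 245.42744535  76.        ] [557.66106157 245.94521109 134.        ]
```

>>> arm_command(plan=[{"tx": 0.5, "ty": -0.3, "tz": 0.1, "wx": 0, "wy": 0, "wz": 0, "jaw": -1}, {"tx": 1, "ty": 0, "tz": 0, "wx": 0, "wy": 0, "wz": 0, "jaw": -1}, {"tx": 1, "ty": 0, "tz": 0, "wx": 0, "wy": 0, "wz": 0, "jaw": -1}, {"tx": 1, "ty": 0, "tz": 0, "wx": 0, "wy": 0, "wz": 0, "jaw": -1}, {"tx": 1, "ty": 0, "tz": 0, "wx": 0, "wy": 0, "wz": 0, "jaw": -1}, {"tx": 1, "ty": 0, "tz": 0, "wx": 0, "wy": 0, "wz": 0, "jaw": -1}, {"tx": 0.7, "ty": 0, "tz": 0, "wx": 0, "wy": 0, "wz": 0, "jaw": -1}, {"tx": 0, "ty": 0, "tz": 0, "wx": 0, "wy": 0, "wz": 0, "jaw": -1}, {"tx": 0, "ty": 0, "tz": 0, "wx": 0, "wy": 0, "wz": 0, "jaw": -1}])

```text
time: 8.0
tool_pos: [580.7, 89.6, 97.7]
tcp_rot: [-0.606, 1.571, -0.474]
contact_force: [0.5, -0.7, -2.6]
grip_width: 21.8
```

```bash
python3 - <<'E'
from h import *
go(579.1,92.2,97.6,7.6)
n,(x0,y0,w,h),s="scene",(350,100,130,100),6
im=imaging.capture(n)
cv2.imwrite(f"pics/c_{n}4.png",cv2.resize(im[y0:y0+h,x0:x0+w],None,fx=s,fy=s,interpolation=cv2.INTER_CUBIC))
o=readout.get_obs(); np.save("o4.npy",o,allow_pickle=True); cv2.imwrite("pics/w4.png",imaging.capture("wrist"))
E
```

```text
t 8.0 p [580.7  89.6  97.7] z axis yaw 7.57 x [ 0. -0. -1.] y [-0.132  0.991 -0.   ] F [ 0.5 -0.7 -2.6] w 21.8 q [ 0.02  0.61  1.54 -0.    1.   -0.11]
7.6 turn [-0.001  0.     0.   ] deg 0.0 shift cm [ 0.01  0.28 -0.12]
187.6 turn [ 3.141  0.    -0.   ] deg 180.0 shift cm [ 0.01 -0.28  0.12]
```

View pics/c_scene4.png

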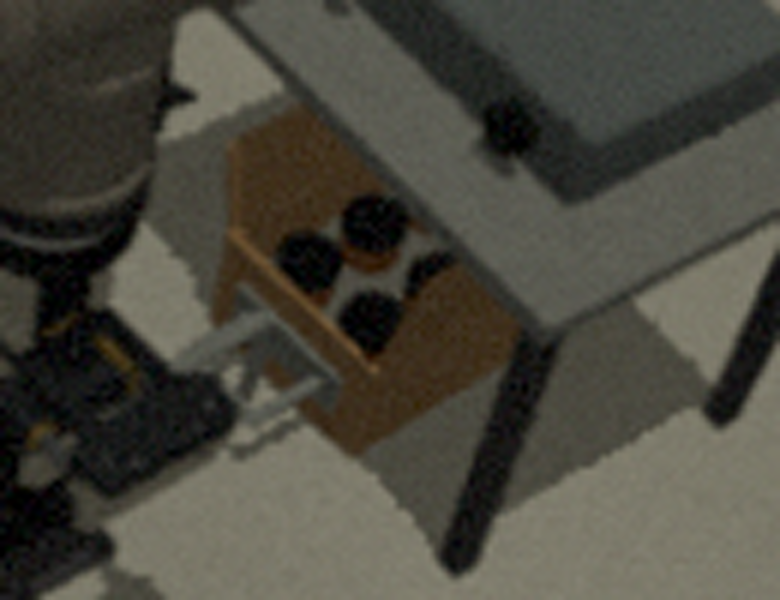

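View pics/w4.png

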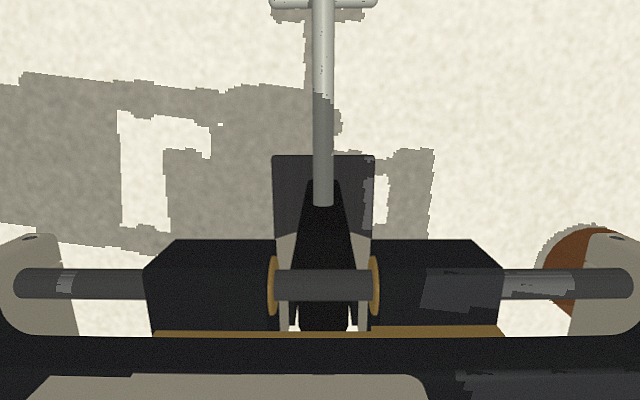

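The down-turned end now sits inside the loop between its arms at crop (245,380), and the carton hasn't moved. Pulling straight back.

>>> arm_command(plan=[{"tx": 0, "ty": -0.5, "tz": 0, "wx": 0, "wy": 0, "wz": 0, "jaw": -1}, {"tx": 0, "ty": -0.5, "tz": 0, "wx": 0, "wy": 0, "wz": 0, "jaw": -1}, {"tx": 0, "ty": -0.5, "tz": 0, "wx": 0, "wy": 0, "wz": 0, "jaw": -1}, {"tx": 0, "ty": -0.6, "tz": 0, "wx": 0, "wy": 0, "wz": 0, "jaw": -1}, {"tx": 0, "ty": -0.9, "tz": 0, "wx": 0, "wy": 0, "wz": 0, "jaw": -1}, {"tx": 0, "ty": -1.0, "tz": 0, "wx": 0, "wy": 0, "wz": 0, "jaw": -1}, {"tx": 0, "ty": -1.0, "tz": 0, "wx": 0, "wy": 0, "wz": 0, "jaw": -1}, {"tx": 0, "ty": -1.0, "tz": 0, "wx": 0, "wy": 0, "wz": 0, "jaw": -1}, {"tx": 0, "ty": 0, "tz": 0, "wx": 0, "wy": 0, "wz": 0, "jaw": -1}])

```text
time: 9.0
tool_pos: [588.8, 28.0, 97.8]
tcp_rot: [-1.324, 1.569, -1.194]
contact_force: [0.7, 0.2, -3.6]
grip_width: 21.5
```

```bash
python3 - <<'E'
from h import *
go(579.1,92.2,97.6,7.6)
n,(x0,y0,w,h),s="scene",(320,80,160,120),5
im=imaging.capture(n)
cv2.imwrite(f"pics/c_{n}5.png",cv2.resize(im[y0:y0+h,x0:x0+w],None,fx=s,fy=s,interpolation=cv2.INTER_CUBIC))
E
```

```text
t 9.0 p [588.8  28.   97.8] z axis yaw 7.49 x [ 0.001 -0.001 -1.   ] y [-0.13   0.991 -0.001] F [ 0.7  0.2 -3.6] w 21.5 q [-0.08  0.61  1.53 -0.    1.   -0.21]
7.6 turn [-0.002  0.     0.001] deg 0.1 shift cm [ 0.02  6.49 -0.12]
187.6 turn [ 3.14e+00  2.00e-03 -1.00e-03] deg 179.9 shift cm [ 0.02 -6.49  0.12]
```

View pics/c_scene5.png

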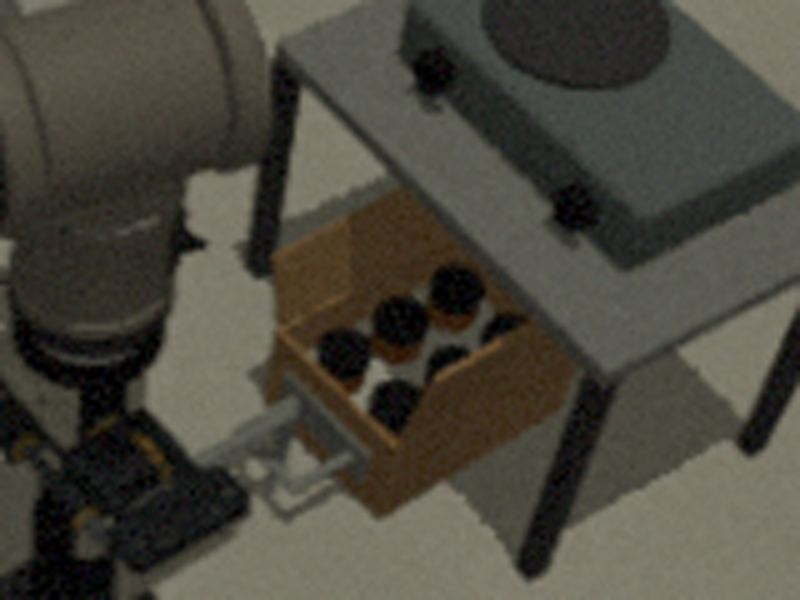

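The carton is following, its front edge now at crop (285,330)–(400,445). Continuing the pull.

>>> arm_command(plan=[{"tx": 0, "ty": -0.5, "tz": 0, "wx": 0, "wy": 0, "wz": 0, "jaw": -1}, {"tx": 0, "ty": -1, "tz": 0, "wx": 0, "wy": 0, "wz": 0, "jaw": -1}, {"tx": 0, "ty": -1, "tz": 0, "wx": 0, "wy": 0, "wz": 0, "jaw": -1}, {"tx": 0, "ty": -1, "tz": 0, "wx": 0, "wy": 0, "wz": 0, "jaw": -1}, {"tx": 0, "ty": -1, "tz": 0, "wx": 0, "wy": 0, "wz": 0, "jaw": -1}, {"tx": 0, "ty": -1, "tz": 0, "wx": 0, "wy": 0, "wz": 0, "jaw": -1}, {"tx": 0, "ty": -1, "tz": 0, "wx": 0, "wy": 0, "wz": 0, "jaw": -1}, {"tx": 0, "ty": -1, "tz": 0, "wx": 0, "wy": 0, "wz": 0, "jaw": -1}, {"tx": 0, "ty": -1, "tz": 0, "wx": 0, "wy": 0, "wz": 0, "jaw": -1}, {"tx": 0, "ty": -1, "tz": 0, "wx": 0, "wy": 0, "wz": 0, "jaw": -1}, {"tx": 0, "ty": -1, "tz": 0, "wx": 0, "wy": 0, "wz": 0, "jaw": -1}, {"tx": 0, "ty": -1, "tz": 0, "wx": 0, "wy": 0, "wz": 0, "jaw": -1}, {"tx": 0, "ty": -1, "tz": 0, "wx": 0, "wy": 0, "wz": 0, "jaw": -1}, {"tx": 0, "ty": -1, "tz": 0, "wx": 0, "wy": 0, "wz": 0, "jaw": -1}, {"tx": 0, "ty": -1, "tz": 0, "wx": 0, "wy": 0, "wz": 0, "jaw": -1}, {"tx": 0, "ty": -1, "tz": 0, "wx": 0, "wy": 0, "wz": 0, "jaw": -1}, {"tx": 0, "ty": -0.5, "tz": 0, "wx": 0, "wy": 0, "wz": 0, "jaw": -1}, {"tx": 0, "ty": 0, "tz": 0, "wx": 0, "wy": 0, "wz": 0, "jaw": -1}, {"tx": 0, "ty": 0.6, "tz": 0, "wx": 0, "wy": 0, "wz": 0, "jaw": -1}, {"tx": 0, "ty": 0.4, "tz": 0, "wx": 0, "wy": 0, "wz": 0, "jaw": -1}])

```text
time: 11.05
tool_pos: [608.2, -118.1, 97.9]
tcp_rot: [-1.023, 1.57, -0.891]
contact_force: [-0.5, -0.0, -2.6]
grip_width: 21.8
```

```bash
python3 - <<'E'
from h import *
go(590,-300,160,7.6)
for n,(x0,y0,w,h),s in (("scene",(270,80,200,150),4),("side",(230,90,200,150),4)):
    im=imaging.capture(n); cv2.imwrite(f"pics/{n}6.png",im)
    cv2.imwrite(f"pics/c_{n}6.png",cv2.resize(im[y0:y0+h,x0:x0+w],None,fx=s,fy=s,interpolation=cv2.INTER_CUBIC))
E
```

```text
t 11.05 p [ 608.2 -118.1   97.9] z axis yaw 7.57 x [ 0. -0. -1.] y [-0.132  0.991 -0.   ] F [-0.5 -0.  -2.6] w 21.8 q [-0.32  0.66  1.44 -0.    1.05 -0.45]
7.6 turn [-0.  0.  0.] deg 0.0 shift cm [ -6.21 -17.79  -4.21]
187.6 turn [ 3.141e+00  1.000e-03 -0.000e+00] deg 180.0 shift cm [-6.21 17.79  4.21]
```

View pics/c_scene6.png

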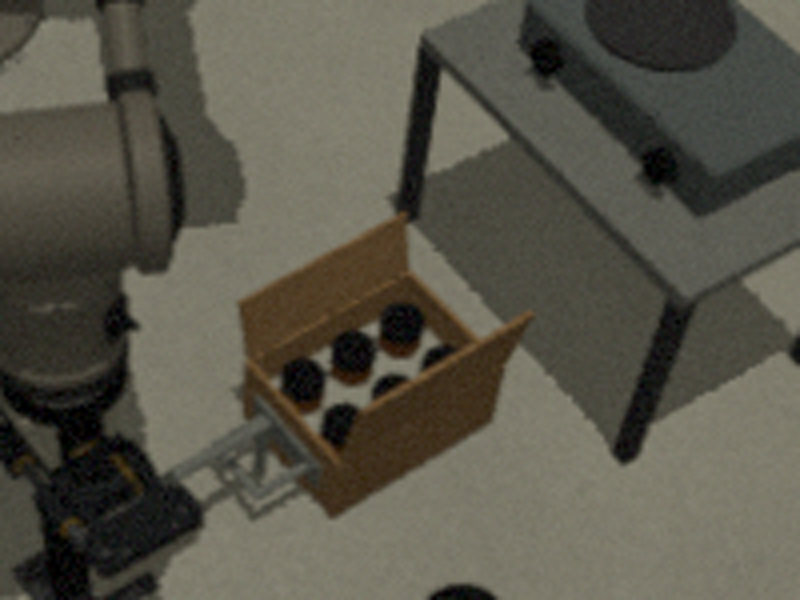

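View pics/c_side6.png

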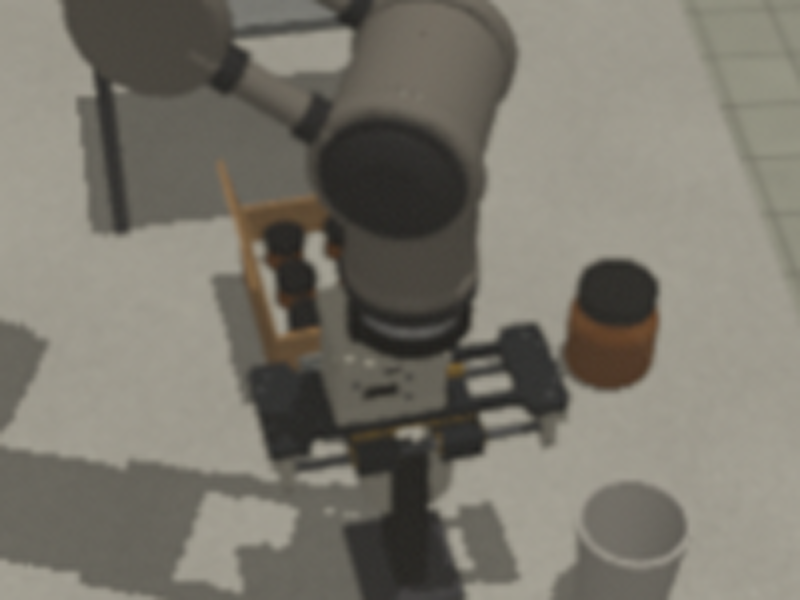

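The carton is fully out in front of the shelf, both flaps up. I'll lift the hook out of the loop and set it down around y = -300.

>>> arm_command(plan=[{"tx": -0.7, "ty": 0, "tz": 0, "wx": 0, "wy": 0, "wz": 0, "jaw": -1}, {"tx": -1.5, "ty": 0, "tz": 0, "wx": 0, "wy": 0, "wz": 0, "jaw": -1}, {"tx": -1.5, "ty": 0, "tz": 0, "wx": 0, "wy": 0, "wz": 0, "jaw": -1}, {"tx": -1.5, "ty": 0, "tz": 0, "wx": 0, "wy": 0, "wz": 0, "jaw": -1}, {"tx": -1.0, "ty": 0, "tz": 0, "wx": 0, "wy": 0, "wz": 0, "jaw": -1}, {"tx": 0, "ty": -1, "tz": -0.2, "wx": 0, "wy": 0, "wz": 0, "jaw": -1}, {"tx": 0, "ty": -2, "tz": -0.5, "wx": 0, "wy": 0, "wz": 0, "jaw": -1}, {"tx": 0, "ty": -3, "tz": -0.7, "wx": 0, "wy": 0, "wz": 0, "jaw": -1}, {"tx": 0, "ty": -3, "tz": -0.7, "wx": 0, "wy": 0, "wz": 0, "jaw": -1}, {"tx": 0, "ty": -3, "tz": -0.7, "wx": 0, "wy": 0, "wz": 0, "jaw": -1}, {"tx": 0, "ty": -3, "tz": -0.7, "wx": 0, "wy": 0, "wz": 0, "jaw": -1}, {"tx": 0, "ty": -1.8, "tz": -0.5, "wx": 0, "wy": 0, "wz": 0, "jaw": -1}, {"tx": 0, "ty": -1, "tz": -0.2, "wx": 0, "wy": 0, "wz": 0, "jaw": -1}, {"tx": 0.5, "ty": 0, "tz": 0, "wx": 0, "wy": 0, "wz": 0, "jaw": -1}, {"tx": 1.5, "ty": 0, "tz": 0, "wx": 0, "wy": 0, "wz": 0, "jaw": -1}, {"tx": 1.5, "ty": 0, "tz": 0, "wx": 0, "wy": 0, "wz": 0, "jaw": -1}, {"tx": 1.5, "ty": 0, "tz": 0, "wx": 0, "wy": 0, "wz": 0, "jaw": -1}, {"tx": 0.9, "ty": 0, "tz": 0, "wx": 0, "wy": 0, "wz": 0, "jaw": -1}, {"tx": 0.3, "ty": 0, "tz": 0, "wx": 0, "wy": 0, "wz": 0, "jaw": -1}, {"tx": 0, "ty": 0, "tz": 0, "wx": 0, "wy": 0, "wz": 0, "jaw": -1}])

```text
time: 13.15
tool_pos: [590.1, -299.9, 97.5]
tcp_rot: [2.327, 1.57, 2.46]
contact_force: [0.6, 0.8, -3.2]
grip_width: 22.0
```

```bash
python3 - <<'E'
from h import *
go(590,-300,95.6,7.6)
im=imaging.capture("side"); cv2.imwrite("pics/side7.png",im)
im=imaging.capture("scene"); cv2.imwrite("pics/scene7.png",im)
E
```

```text
t 13.15 p [ 590.1 -299.9   97.5] z axis yaw 7.61 x [-0.  0. -1.] y [-0.132  0.991  0.   ] F [ 0.6  0.8 -3.2] w 22.0 q [-0.59  0.73  1.3   0.    1.12 -0.72]
7.6 turn [ 0. -0. -0.] deg 0.0 shift cm [ 0.19 -0.01 -0.01]
187.6 turn [-3.141e+00  1.000e-03 -1.000e-03] deg 180.0 shift cm [0.19 0.01 0.01]
```

View pics/side7.png

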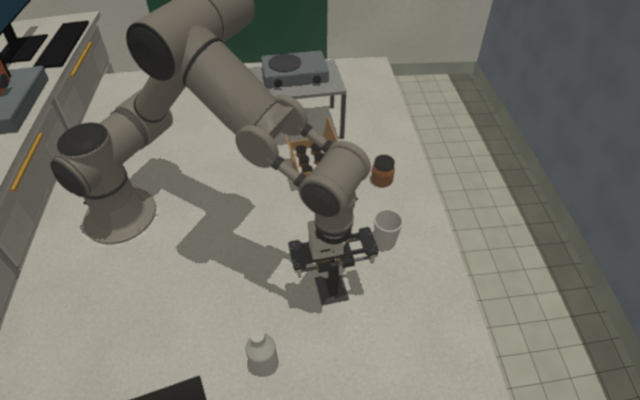

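View pics/scene7.png

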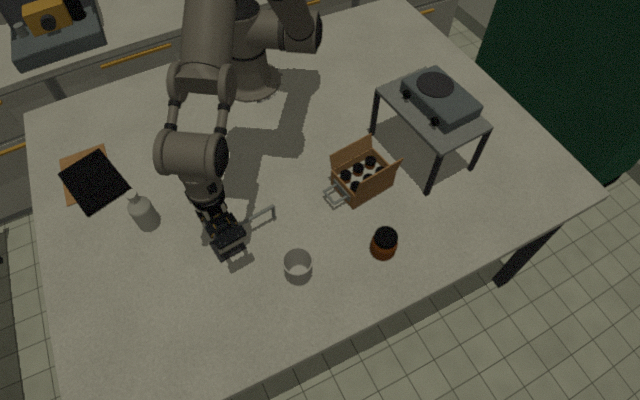

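The hook is clear of the loop (loop at (336,195), rod end at (272,208) in the scene view), with everything else undisturbed. Lowering the last 2 mm, releasing, rising.

>>> arm_command(plan=[{"tx": 0.1, "ty": 0, "tz": 0, "wx": 0, "wy": 0, "wz": 0, "jaw": -1}, {"tx": 0.1, "ty": 0, "tz": 0, "wx": 0, "wy": 0, "wz": 0, "jaw": -1}, {"tx": 0, "ty": 0, "tz": 0, "wx": 0, "wy": 0, "wz": 0, "jaw": -1}, {"tx": 0, "ty": 0, "tz": 0, "wx": 0, "wy": 0, "wz": 0, "jaw": 0.2}, {"tx": 0, "ty": 0, "tz": 0, "wx": 0, "wy": 0, "wz": 0, "jaw": 0.2}, {"tx": 0, "ty": 0, "tz": 0, "wx": 0, "wy": 0, "wz": 0, "jaw": 0.2}, {"tx": 0, "ty": 0, "tz": 0, "wx": 0, "wy": 0, "wz": 0, "jaw": 0.2}, {"tx": 0, "ty": 0, "tz": 0, "wx": 0, "wy": 0, "wz": 0, "jaw": 0.2}, {"tx": -1, "ty": 0, "tz": 0, "wx": 0, "wy": 0, "wz": 0, "jaw": 0.2}, {"tx": -3, "ty": 0, "tz": 0, "wx": 0, "wy": 0, "wz": 0, "jaw": 0.2}, {"tx": -4, "ty": 0, "tz": 0, "wx": 0, "wy": 0, "wz": 0, "jaw": 0.2}, {"tx": -4, "ty": 0, "tz": 0, "wx": 0, "wy": 0, "wz": 0, "jaw": 0.2}, {"tx": -4, "ty": 0, "tz": 0, "wx": 0, "wy": 0, "wz": 0, "jaw": -1}])

```text
time: 14.55
tool_pos: [589.8, -300.5, 258.3]
tcp_rot: [-0.782, 1.57, -0.65]
contact_force: [-0.1, -0.2, 0.0]
grip_width: 50.9
```

```bash
python3 - <<'E'
from h import *
go(400,100,250,97.6)
for n,(x0,y0,w,h),s in (("scene",(310,120,110,90),7),("side",(270,90,110,110),5)):
    im=imaging.capture(n); cv2.imwrite(f"pics/{n}8.png",im)
    cv2.imwrite(f"pics/c_{n}8.png",cv2.resize(im[y0:y0+h,x0:x0+w],None,fx=s,fy=s,interpolation=cv2.INTER_CUBIC))
E
```

```text
t 14.55 p [ 589.8 -300.5  258.3] z axis yaw 7.56 x [ 0.001 -0.001 -1.   ] y [-0.132  0.991 -0.001] F [-0.1 -0.2  0. ] w 50.9 q [-0.59  0.6   1.08 -0.    1.46 -0.72]
97.6 turn [-1.571e+00  0.000e+00  1.000e-03] deg 90.0 shift cm [ 0.83 13.52 42.2 ]
277.6 turn [ 1.57e+00  1.00e-03 -0.00e+00] deg 90.0 shift cm [  0.83 -13.52 -42.2 ]
```

View pics/c_scene8.png

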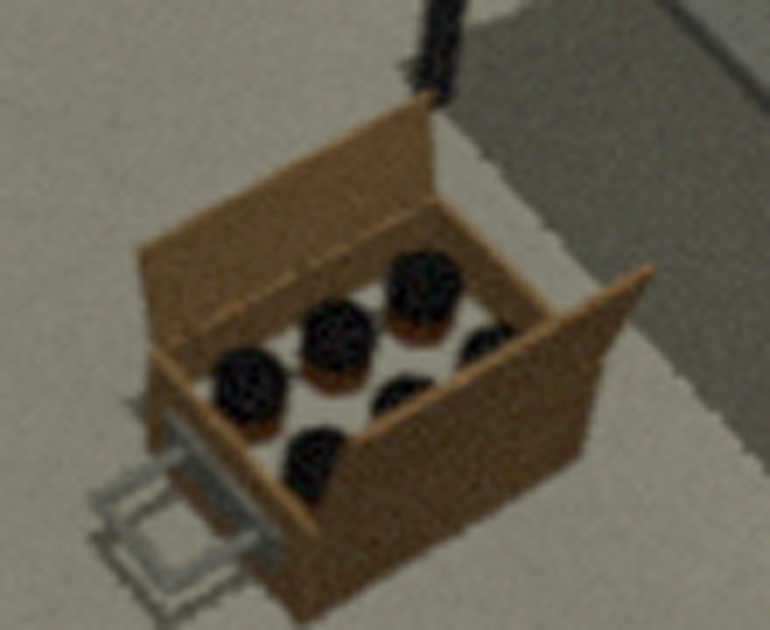

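View pics/c_side8.png

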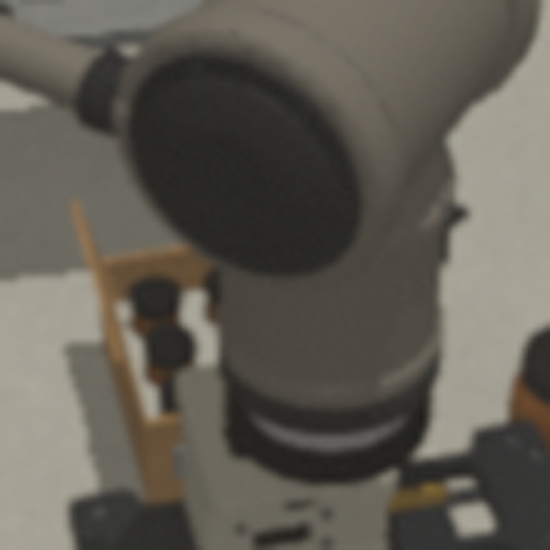

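View pics/scene8.png

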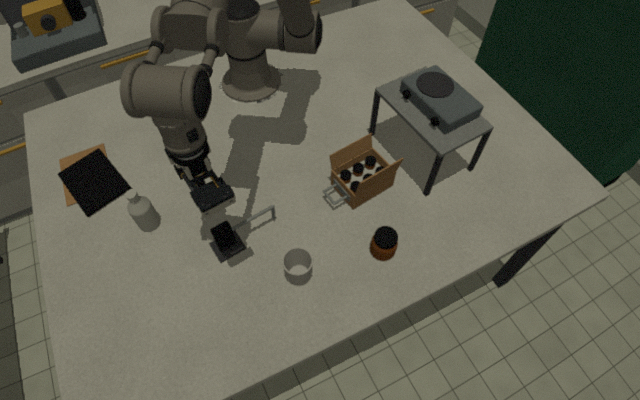

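The hook stands upright at scene (228,240). Carton corners in the crop: front top edge (155,347)–(315,530), short flap top edge (140,248)–(432,93), long flap top edge (362,437)–(650,268).

```bash
cat > carton.py <<'E'
from h import *
S=pose("scene"); c=lambda x,y:(310+(x+.5)/7-.5,120+(y+.5)/7-.5)
A=onz(S,c(155,347),70);B=onz(S,c(315,530),70);C=onz(S,c(436,197),70)
print(A,B,C,"w",np.linalg.norm(A-B),"l",np.linalg.norm(C-A))
u=(C-A)/np.linalg.norm(C-A); yaw1=np.arctan2(u[1],u[0]); f=B-A; yaw2=np.arctan2(f[1],f[0])+np.pi/2
print("yaw",np.degrees([yaw1,yaw2]))
yaw=(yaw1*1.5+yaw2)/2.5; xa=np.array([np.cos(yaw),np.sin(yaw)]);ya=np.array([-xa[1],xa[0]])
O=(A+B)[:2]/2+75*xa; O2=C[:2]-75*xa-55*ya
print("O",O,O2,"loop",onz(S,c(95,498),35),onz(S,c(170,583),35), O-120.5*xa)
def ang(u,y0,z0,yc,L,sg):
    best=None
    for z in np.arange(z0,z0+L+1,.5):
        X=onz(S,c(*u),z); q=X[:2]-O; yc_=q@ya
        r=np.hypot(yc_-yc,z-z0)
        if best is None or abs(r-L)<best[0]: best=(abs(r-L),np.arctan2(z-z0,sg*(yc-yc_)*1.0),q@xa,z)
    return best
for u in((140,248),(432,93)): print("short",ang(u,0,72,55,50,1))
for u in((362,437),(650,268)): print("long",ang(u,0,77,-55,70,-1))
E
python3 carton.py
```

```text
[529.88228293  46.96057846  70.        ] [636.95420339  61.13568323  70.        ] [512.71366081 189.68006202  70.        ] w 108.00615604948074 l 143.74843502497737
yaw [96.85950711 97.5414547 ]
O [574.10619548 128.46779067] [576.60012569 122.08923716] loop [563.89425658   2.61682866  35.        ] [613.8724326   10.70243132  35.        ] [589.06755209   8.90020389]
short (np.float64(0.13687989239014087), np.float64(1.8051580586996037), np.float64(-75.34742766542074), np.float64(120.5))
short (np.float64(0.04016270878624795), np.float64(1.8195440960459428), np.float64(70.63721130438213), np.float64(120.5))
long (np.float64(0.22627242487313026), np.float64(1.7621647188377219), np.float64(-70.37518079369144), np.float64(145.5))
long (np.float64(0.06131555093240593), np.float64(1.734818673474893), np.float64(68.75338254786291), np.float64(146.0))
```

>>> arm_command(plan=[{"tx": 0, "ty": 0, "tz": 0, "wx": -0.142, "wy": 0, "wz": 0, "jaw": -1}, {"tx": 0, "ty": 0, "tz": 0, "wx": -0.142, "wy": 0, "wz": 0, "jaw": -1}, {"tx": 0, "ty": 0, "tz": 0, "wx": -0.142, "wy": 0, "wz": 0, "jaw": -1}, {"tx": 0, "ty": 0, "tz": 0, "wx": -0.142, "wy": 0, "wz": 0, "jaw": -1}, {"tx": 0, "ty": 0, "tz": 0, "wx": -0.142, "wy": 0, "wz": 0, "jaw": -1}, {"tx": 0, "ty": 0, "tz": 0, "wx": -0.142, "wy": 0, "wz": 0, "jaw": -1}, {"tx": 0, "ty": 0, "tz": 0, "wx": -0.142, "wy": 0, "wz": 0, "jaw": -1}, {"tx": 0, "ty": 0, "tz": 0, "wx": -0.142, "wy": 0, "wz": 0, "jaw": -1}, {"tx": 0, "ty": 0, "tz": 0, "wx": -0.142, "wy": 0, "wz": 0, "jaw": -1}, {"tx": 0, "ty": 0, "tz": 0, "wx": -0.142, "wy": 0, "wz": 0, "jaw": -1}, {"tx": 0, "ty": 0, "tz": 0, "wx": -0.146, "wy": 0, "wz": 0, "jaw": -1}, {"tx": 0, "ty": 0, "tz": 0, "wx": 0, "wy": 0, "wz": 0, "jaw": -1}])

```text
time: 15.85
tool_pos: [589.9, -300.5, 255.8]
tcp_rot: [1.638, 1.571, -2.946]
contact_force: [-0.3, -0.5, -0.8]
grip_width: 0.4
```

>>> arm_command(plan=[{"tx": 0, "ty": 0.4, "tz": 2, "wx": 0, "wy": 0, "wz": 0, "jaw": -1}, {"tx": 0, "ty": 0.6, "tz": 3.5, "wx": 0, "wy": 0, "wz": 0, "jaw": -1}, {"tx": 0, "ty": 0.6, "tz": 3.5, "wx": 0, "wy": 0, "wz": 0, "jaw": -1}, {"tx": 0, "ty": 0.6, "tz": 3.5, "wx": 0, "wy": 0, "wz": 0, "jaw": -1}, {"tx": 0, "ty": 0.6, "tz": 3.5, "wx": 0, "wy": 0, "wz": 0, "jaw": -1}, {"tx": 0, "ty": 0.6, "tz": 3.5, "wx": 0, "wy": 0, "wz": 0, "jaw": -1}, {"tx": 0, "ty": 0.6, "tz": 3.5, "wx": 0, "wy": 0, "wz": 0, "jaw": -1}, {"tx": 0, "ty": 0.6, "tz": 3.5, "wx": 0, "wy": 0, "wz": 0, "jaw": -1}, {"tx": 0, "ty": 0.6, "tz": 3.5, "wx": 0, "wy": 0, "wz": 0, "jaw": -1}, {"tx": 0, "ty": 0.6, "tz": 3.5, "wx": 0, "wy": 0, "wz": 0, "jaw": -1}, {"tx": 0, "ty": 0.6, "tz": 3.5, "wx": 0, "wy": 0, "wz": 0, "jaw": -1}, {"tx": 0, "ty": 0.6, "tz": 3.0, "wx": 0, "wy": 0, "wz": 0, "jaw": -1}, {"tx": 0, "ty": 0.2, "tz": 2.0, "wx": 0, "wy": 0, "wz": 0, "jaw": -1}, {"tx": 0, "ty": 0, "tz": 0, "wx": 0, "wy": 0, "wz": 0, "jaw": -1}, {"tx": 0, "ty": 0, "tz": 0, "wx": 0, "wy": 0, "wz": 0, "jaw": -1}])

```text
time: 17.35
tool_pos: [465.3, 106.8, 255.9]
tcp_rot: [-2.459, 1.57, -0.762]
contact_force: [-0.2, -0.3, -0.4]
grip_width: 0.4
```

```bash
cat >> h.py <<'E'
O=np.array([575.,126.]); yaw=np.radians(97.3)
xa=np.array([np.cos(yaw),np.sin(yaw)]);ya=np.array([-xa[1],xa[0]])
def cgo(xc,yc,tipz):
    q=O+xc*xa+yc*ya; p=readout.get_obs()['tool_pos'][:2]-O
    print("now xc,yc",p@xa,p@ya,"tip z",readout.get_obs()['tool_pos'][2]-22)
    go(*q,tipz+22,97.3)
E
python3 - <<'E'
from h import *
cgo(-5,105,105)
cv2.imwrite("pics/scene9.png",imaging.capture("scene"));cv2.imwrite("pics/side9.png",imaging.capture("side"))
E
```

```text
now xc,yc -5.0767911822462 111.21856431576457 tip z 233.8772169206837
t 17.35 p [465.3 106.8 255.9] z axis yaw 97.22 x [ 0.001 -0.    -1.   ] y [-0.992 -0.126 -0.   ] F [-0.2 -0.3 -0.4] w 0.4 q [ 0.07  0.25  1.64 -0.    1.26 -1.63]
97.3 turn [-0.001 -0.001  0.   ] deg 0.1 shift cm [ 1.289e+01 -6.200e-01  1.000e-02]
277.3 turn [3.14e+00 1.00e-03 1.00e-03] deg 179.9 shift cm [ 1.289e+01  6.200e-01 -1.000e-02]
```

View pics/scene9.png

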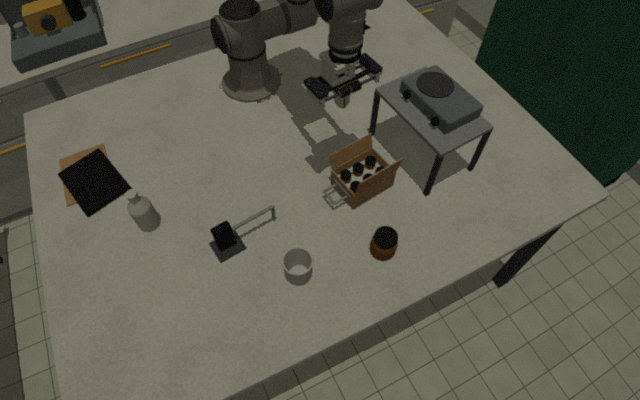

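View pics/side9.png

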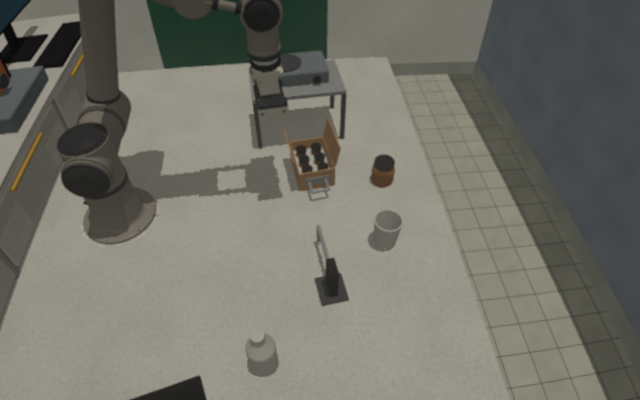

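Both views are clear: the hook stands alone, carton at scene (362,172), gripper beyond the short flap. Descending beside the short flap and folding it in an arc.

>>> arm_command(plan=[{"tx": 2, "ty": 0, "tz": 0, "wx": 0, "wy": 0, "wz": 0, "jaw": -1}, {"tx": 4, "ty": 0, "tz": 0, "wx": 0, "wy": 0, "wz": 0, "jaw": -1}, {"tx": 4, "ty": 0, "tz": 0, "wx": 0, "wy": 0, "wz": 0, "jaw": -1}, {"tx": 2.9, "ty": 0, "tz": 0, "wx": 0, "wy": 0, "wz": 0, "jaw": -1}, {"tx": 0, "ty": -1, "tz": 0, "wx": 0, "wy": 0, "wz": 0, "jaw": -1}, {"tx": 0, "ty": -1.5, "tz": 0, "wx": 0, "wy": 0, "wz": 0, "jaw": -1}, {"tx": 0, "ty": -0.8, "tz": 0, "wx": 0, "wy": 0, "wz": 0, "jaw": -1}, {"tx": 0, "ty": -0.6, "tz": 0, "wx": 0, "wy": 0, "wz": 0, "jaw": -1}, {"tx": 0, "ty": -0.6, "tz": 0, "wx": 0, "wy": 0, "wz": 0, "jaw": -1}, {"tx": 0, "ty": -0.6, "tz": 0, "wx": 0, "wy": 0, "wz": 0, "jaw": -1}, {"tx": 0, "ty": -0.6, "tz": 0, "wx": 0, "wy": 0, "wz": 0, "jaw": -1}, {"tx": 0, "ty": -0.6, "tz": 0, "wx": 0, "wy": 0, "wz": 0, "jaw": -1}, {"tx": 0, "ty": -0.3, "tz": 0, "wx": 0, "wy": 0, "wz": 0, "jaw": -1}, {"tx": 0, "ty": 0, "tz": 0, "wx": 0, "wy": 0, "wz": 0, "jaw": -1}])

```text
time: 18.85
tool_pos: [531.2, 115.3, 126.6]
tcp_rot: [-1.714, 1.57, -0.015]
contact_force: [-0.2, 0.6, -0.4]
grip_width: 0.6
```

```bash
cat > look.py <<'E'
from h import *
import sys
k=sys.argv[1]
cgo(-5,30,76)
a=[]
for n,(x0,y0,w,h) in (("scene",(310,100,110,110)),("side",(255,85,110,110))):
    im=imaging.capture(n); a.append(cv2.resize(im[y0:y0+h,x0:x0+w],None,fx=3.6,fy=3.6,interpolation=cv2.INTER_CUBIC))
cv2.imwrite(f"pics/k{k}.png",np.hstack(a))
E
python3 look.py 10
```

```text
now xc,yc -5.003399382873122 44.778500911822604 tip z 104.64198132678762
t 18.85 p [531.2 115.3 126.6] z axis yaw 97.29 x [ 0. -0. -1.] y [-0.992 -0.127 -0.   ] F [-0.2  0.6 -0.4] w 0.6 q [ 0.07  0.5   1.64 -0.    1.   -1.63]
97.3 turn [-0. -0.  0.] deg 0.0 shift cm [ 2.86 -1.48  0.  ]
277.3 turn [3.141e+00 1.000e-03 0.000e+00] deg 180.0 shift cm [ 2.86  1.48 -0.  ]
```

View pics/k10.png

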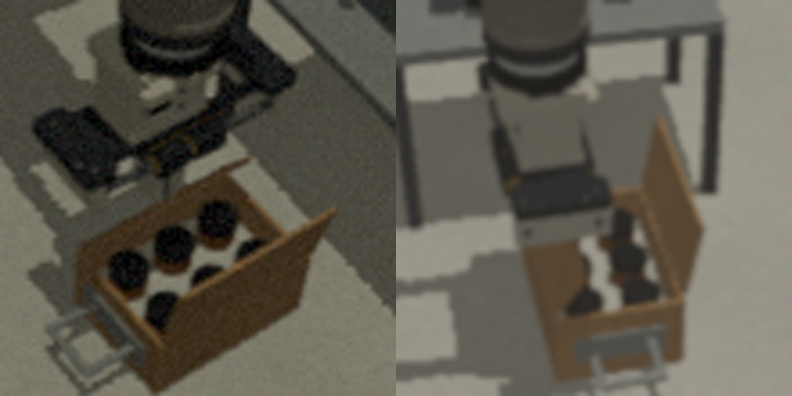

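The short flap has passed vertical and leans over the box ahead of the fingers; the carton hasn't moved. Continuing in and down.

>>> arm_command(plan=[{"tx": 0.3, "ty": -0.4, "tz": 0, "wx": 0, "wy": 0, "wz": 0, "jaw": -1}, {"tx": 0.5, "ty": -0.4, "tz": 0, "wx": 0, "wy": 0, "wz": 0, "jaw": -1}, {"tx": 0.5, "ty": -0.3, "tz": 0, "wx": 0, "wy": 0, "wz": 0, "jaw": -1}, {"tx": 0.5, "ty": -0.3, "tz": 0, "wx": 0, "wy": 0, "wz": 0, "jaw": -1}, {"tx": 0.4, "ty": -0.2, "tz": 0, "wx": 0, "wy": 0, "wz": 0, "jaw": -1}, {"tx": 0.3, "ty": 0, "tz": 0, "wx": 0, "wy": 0, "wz": 0, "jaw": -1}, {"tx": 0.3, "ty": 0, "tz": 0, "wx": 0, "wy": 0, "wz": 0, "jaw": -1}, {"tx": 0, "ty": 0, "tz": 0, "wx": 0, "wy": 0, "wz": 0, "jaw": -1}])

```text
time: 19.75
tool_pos: [546.3, 117.2, 98.2]
tcp_rot: [1.646, 1.57, -2.939]
contact_force: [0.0, 0.4, -0.4]
grip_width: 0.5
```

```bash
python3 look.py 11
```

```text
now xc,yc -5.053360845289017 29.573972328351882 tip z 76.21546402234945
t 19.75 p [546.3 117.2  98.2] z axis yaw 97.29 x [-0.001 -0.    -1.   ] y [-0.992 -0.127  0.001] F [ 0.   0.4 -0.4] w 0.5 q [ 0.07  0.56  1.62 -0.    0.96 -1.62]
97.3 turn [-0.    -0.    -0.001] deg 0.1 shift cm [0.02 0.04 0.01]
277.3 turn [ 3.141e+00 -1.000e-03  0.000e+00] deg 180.0 shift cm [ 0.02 -0.04 -0.01]
```

View pics/k11.png

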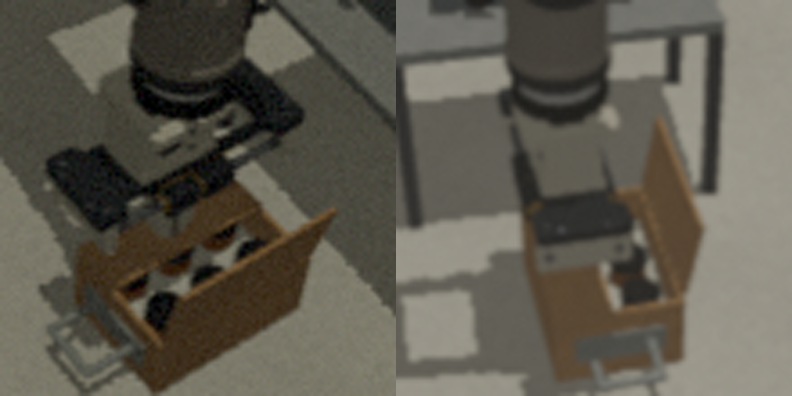

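The short flap lies over the near half of the box. A light extra press of 2 mm, then lift and look.

>>> arm_command(plan=[{"tx": 0.1, "ty": -0.2, "tz": 0, "wx": 0, "wy": 0, "wz": 0, "jaw": -1}, {"tx": 0.1, "ty": -0.2, "tz": 0, "wx": 0, "wy": 0, "wz": 0, "jaw": -1}, {"tx": 0, "ty": 0, "tz": 0, "wx": 0, "wy": 0, "wz": 0, "jaw": -1}])

```text
time: 20.15
tool_pos: [550.9, 117.8, 96.6]
tcp_rot: [-1.825, 1.571, -0.127]
contact_force: [0.6, -0.3, -0.1]
grip_width: 0.4
```

>>> arm_command(plan=[{"tx": -1, "ty": 0, "tz": 0, "wx": 0, "wy": 0, "wz": 0, "jaw": -1}, {"tx": -3, "ty": 0, "tz": 0, "wx": 0, "wy": 0, "wz": 0, "jaw": -1}, {"tx": -4, "ty": 0, "tz": 0, "wx": 0, "wy": 0, "wz": 0, "jaw": -1}, {"tx": -4, "ty": 0, "tz": 0, "wx": 0, "wy": 0, "wz": 0, "jaw": -1}, {"tx": -4, "ty": 0, "tz": 0, "wx": 0, "wy": 0, "wz": 0, "jaw": -1}, {"tx": 0, "ty": 0, "tz": 0, "wx": 0, "wy": 0, "wz": 0, "jaw": -1}])

```text
time: 20.75
tool_pos: [552.9, 118.1, 263.7]
tcp_rot: [-1.631, 1.559, 0.067]
contact_force: [0.6, -0.8, 1.0]
grip_width: 0.5
```

```bash
python3 look.py 12
```

```text
now xc,yc -5.081529420001336 22.88289496637881 tip z 241.6659622768911
t 20.75 p [552.9 118.1 263.7] z axis yaw 97.29 x [ 0.012  0.001 -1.   ] y [-0.992 -0.127 -0.012] F [ 0.6 -0.8  1. ] w 0.5 q [ 0.07  0.4   1.4  -0.    1.33 -1.62]
97.3 turn [-0.    -0.001  0.012] deg 0.7 shift cm [1.657e+01 7.100e-01 1.000e-02]
277.3 turn [3.141e+00 1.900e-02 1.000e-03] deg 180.0 shift cm [ 1.657e+01 -7.100e-01 -1.000e-02]
```

View pics/k12.png

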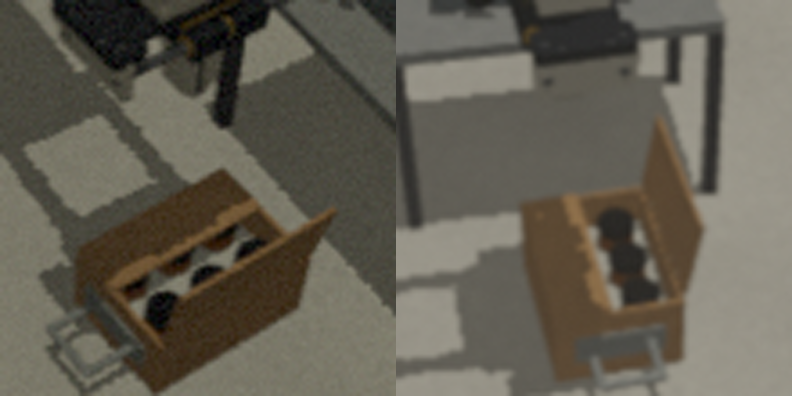

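The short flap lies flat over the near half, flush with the wall edge, and the carton is still in place. Moving beyond the long flap.

>>> arm_command(plan=[{"tx": 0, "ty": -1.5, "tz": 0, "wx": 0, "wy": 0, "wz": 0, "jaw": -1}, {"tx": 0, "ty": -3, "tz": 0, "wx": 0, "wy": 0, "wz": 0, "jaw": -1}, {"tx": 0, "ty": -3, "tz": 0, "wx": 0, "wy": 0, "wz": 0, "jaw": -1}, {"tx": 0, "ty": -3, "tz": 0, "wx": 0, "wy": 0, "wz": 0, "jaw": -1}, {"tx": 0, "ty": -2, "tz": 0, "wx": 0, "wy": 0, "wz": 0, "jaw": -1}, {"tx": 0, "ty": -1, "tz": 0, "wx": 0, "wy": 0, "wz": 0, "jaw": -1}, {"tx": 0, "ty": 0, "tz": 0, "wx": 0, "wy": 0, "wz": 0, "jaw": -1}, {"tx": 2, "ty": 0, "tz": 0, "wx": 0, "wy": 0, "wz": 0, "jaw": -1}, {"tx": 3, "ty": 0, "tz": 0, "wx": 0, "wy": 0, "wz": 0, "jaw": -1}, {"tx": 3, "ty": 0, "tz": 0, "wx": 0, "wy": 0, "wz": 0, "jaw": -1}, {"tx": 2.5, "ty": 0, "tz": 0, "wx": 0, "wy": 0, "wz": 0, "jaw": -1}, {"tx": 1.2, "ty": 0, "tz": 0, "wx": 0, "wy": 0, "wz": 0, "jaw": -1}, {"tx": 0, "ty": 0, "tz": 0, "wx": 0, "wy": 0, "wz": 0, "jaw": -1}])

```text
time: 22.15
tool_pos: [682.9, 134.8, 137.4]
tcp_rot: [1.552, 1.566, -3.033]
contact_force: [0.4, 0.4, 0.4]
grip_width: 0.6
```

```bash
python3 look.py 13
```

```text
now xc,yc -5.0155422617454875 -108.11356751198272 tip z 115.41987077005027
t 22.15 p [682.9 134.8 137.4] z axis yaw 97.29 x [-0.005 -0.001 -1.   ] y [-0.992 -0.127  0.005] F [0.4 0.4 0.4] w 0.6 q [ 0.08  0.75  1.13 -0.    1.27 -1.61]
97.3 turn [-0.     0.    -0.005] deg 0.3 shift cm [ 3.94 13.81  0.  ]
277.3 turn [ 3.141 -0.008 -0.   ] deg 180.0 shift cm [  3.94 -13.81  -0.  ]
```

View pics/k13.png

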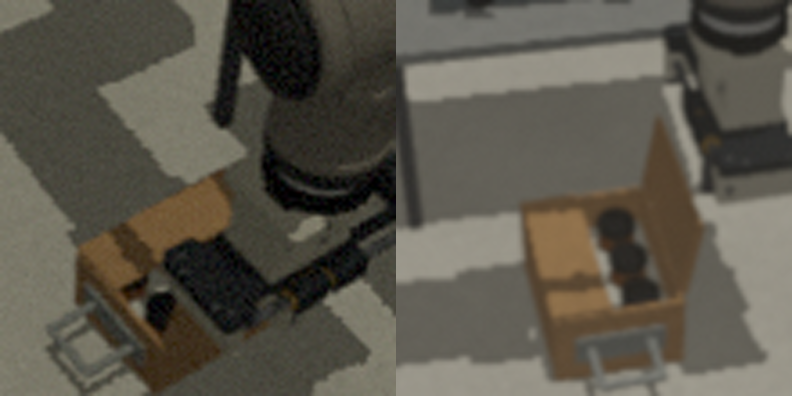

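Fingers are outside the long flap and not touching it; the short flap stays flat. Pushing it over.

>>> arm_command(plan=[{"tx": -0.8, "ty": 0.5, "tz": 0, "wx": 0, "wy": 0, "wz": 0, "jaw": -1}, {"tx": 0, "ty": 1, "tz": 0, "wx": 0, "wy": 0, "wz": 0, "jaw": -1}, {"tx": 0, "ty": 1, "tz": 0, "wx": 0, "wy": 0, "wz": 0, "jaw": -1}, {"tx": 0, "ty": 0.7, "tz": 0, "wx": 0, "wy": 0, "wz": 0, "jaw": -1}, {"tx": 0, "ty": 0.6, "tz": 0, "wx": 0, "wy": 0, "wz": 0, "jaw": -1}, {"tx": 0, "ty": 0.6, "tz": 0, "wx": 0, "wy": 0, "wz": 0, "jaw": -1}, {"tx": 0, "ty": 0.6, "tz": 0, "wx": 0, "wy": 0, "wz": 0, "jaw": -1}, {"tx": 0, "ty": 0.6, "tz": 0, "wx": 0, "wy": 0, "wz": 0, "jaw": -1}, {"tx": 0, "ty": 0.6, "tz": 0, "wx": 0, "wy": 0, "wz": 0, "jaw": -1}, {"tx": 0, "ty": 0.6, "tz": 0, "wx": 0, "wy": 0, "wz": 0, "jaw": -1}, {"tx": 0, "ty": 0.4, "tz": 0, "wx": 0, "wy": 0, "wz": 0, "jaw": -1}, {"tx": 0, "ty": 0, "tz": 0, "wx": 0, "wy": 0, "wz": 0, "jaw": -1}])

```text
time: 23.45
tool_pos: [612.5, 125.8, 147.7]
tcp_rot: [1.685, 1.57, -2.9]
contact_force: [-0.1, 0.3, 0.0]
grip_width: 0.6
```

```bash
python3 look.py 14
```

```text
now xc,yc -5.006752670151082 -37.16569624756598 tip z 125.72594335879435
t 23.45 p [612.5 125.8 147.7] z axis yaw 97.29 x [-0.001 -0.    -1.   ] y [-0.992 -0.127  0.001] F [-0.1  0.3  0. ] w 0.6 q [ 0.08  0.61  1.37 -0.    1.16 -1.62]
97.3 turn [-0.    -0.    -0.001] deg 0.0 shift cm [4.97 6.72 0.  ]
277.3 turn [ 3.141e+00 -1.000e-03  0.000e+00] deg 180.0 shift cm [ 4.97 -6.72 -0.  ]
```

View pics/k14.png

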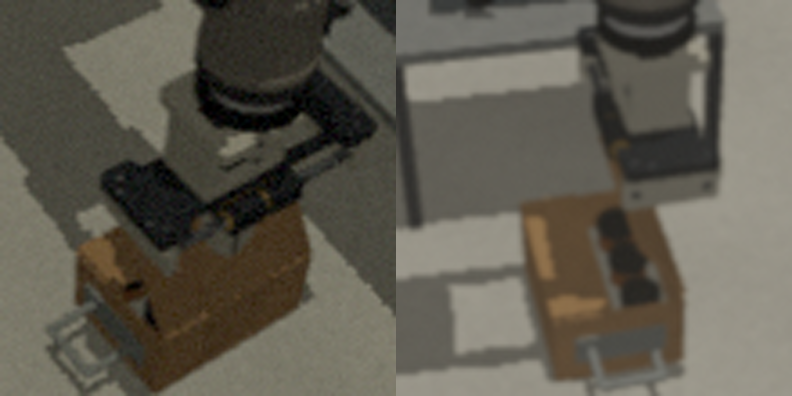

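The long flap is leaning inward past vertical. Continuing in and down onto the short flap.

>>> arm_command(plan=[{"tx": 0.4, "ty": 0.5, "tz": 0, "wx": 0, "wy": 0, "wz": 0, "jaw": -1}, {"tx": 0.5, "ty": 0.5, "tz": 0, "wx": 0, "wy": 0, "wz": 0, "jaw": -1}, {"tx": 0.5, "ty": 0.5, "tz": 0, "wx": 0, "wy": 0, "wz": 0, "jaw": -1}, {"tx": 0.5, "ty": 0.4, "tz": 0, "wx": 0, "wy": 0, "wz": 0, "jaw": -1}, {"tx": 0.5, "ty": 0.3, "tz": 0, "wx": 0, "wy": 0, "wz": 0, "jaw": -1}, {"tx": 0.5, "ty": 0.3, "tz": 0, "wx": 0, "wy": 0, "wz": 0, "jaw": -1}, {"tx": 0.5, "ty": 0.2, "tz": 0, "wx": 0, "wy": 0, "wz": 0, "jaw": -1}, {"tx": 0.4, "ty": 0.2, "tz": 0, "wx": 0, "wy": 0, "wz": 0, "jaw": -1}, {"tx": 0.4, "ty": 0.1, "tz": 0, "wx": 0, "wy": 0, "wz": 0, "jaw": -1}, {"tx": 0.3, "ty": 0, "tz": 0, "wx": 0, "wy": 0, "wz": 0, "jaw": -1}, {"tx": 0, "ty": 0, "tz": 0, "wx": 0, "wy": 0, "wz": 0, "jaw": -1}, {"tx": 0, "ty": 0, "tz": 0, "wx": 0, "wy": 0, "wz": 0, "jaw": -1}])

```text
time: 24.75
tool_pos: [583.3, 122.0, 102.6]
tcp_rot: [2.001, 1.571, -2.584]
contact_force: [-0.3, 0.8, 0.3]
grip_width: 0.8
```

```bash
python3 look.py 15
```

```text
now xc,yc -5.043444505632522 -7.766164046058333 tip z 80.61194172750368
t 24.75 p [583.3 122.  102.6] z axis yaw 97.29 x [-0. -0. -1.] y [-0.992 -0.127  0.   ] F [-0.3  0.8  0.3] w 0.8 q [ 0.08  0.61  1.51 -0.    1.02 -1.62]
97.3 turn [-0. -0. -0.] deg 0.0 shift cm [0.46 3.78 0.  ]
277.3 turn [ 3.141 -0.     0.   ] deg 180.0 shift cm [ 0.46 -3.78 -0.  ]
```

View pics/k15.png

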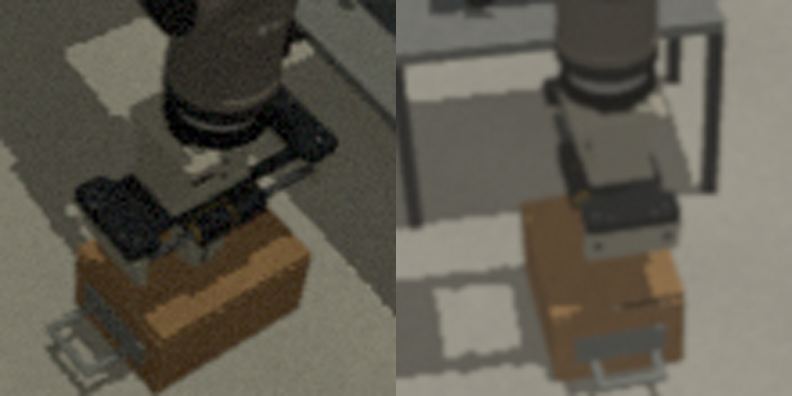

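Both flaps are down. One more gentle press of about 2 mm, then straight up and away to a clear spot.

>>> arm_command(plan=[{"tx": 0.1, "ty": 0.2, "tz": 0, "wx": 0, "wy": 0, "wz": 0, "jaw": -1}, {"tx": 0.1, "ty": 0.2, "tz": 0, "wx": 0, "wy": 0, "wz": 0, "jaw": -1}, {"tx": 0, "ty": 0, "tz": 0, "wx": 0, "wy": 0, "wz": 0, "jaw": -1}])

```text
time: 25.15
tool_pos: [579.9, 121.5, 101.3]
tcp_rot: [-1.644, 1.569, 0.054]
contact_force: [1.6, 0.7, 1.8]
grip_width: 0.3
```

>>> arm_command(plan=[{"tx": -1, "ty": 0, "tz": 0, "wx": 0, "wy": 0, "wz": 0, "jaw": -1}, {"tx": -3, "ty": 0, "tz": 0, "wx": 0, "wy": 0, "wz": 0, "jaw": -1}, {"tx": -4, "ty": 0, "tz": 0, "wx": 0, "wy": 0, "wz": 0, "jaw": -1}, {"tx": -4, "ty": 0, "tz": 0, "wx": 0, "wy": 0, "wz": 0, "jaw": -1}, {"tx": -4, "ty": 0, "tz": 0, "wx": 0, "wy": 0, "wz": 0, "jaw": -1}, {"tx": -2, "ty": 1, "tz": -1, "wx": 0, "wy": 0, "wz": 0, "jaw": -1}, {"tx": 0, "ty": 2, "tz": -3, "wx": 0, "wy": 0, "wz": 0, "jaw": -1}, {"tx": 0, "ty": 2, "tz": -3, "wx": 0, "wy": 0, "wz": 0, "jaw": -1}, {"tx": 0, "ty": 2, "tz": -3, "wx": 0, "wy": 0, "wz": 0, "jaw": -1}, {"tx": 0, "ty": 2, "tz": -3, "wx": 0, "wy": 0, "wz": 0, "jaw": -1}, {"tx": 0, "ty": 1, "tz": -3, "wx": 0, "wy": 0, "wz": 0, "jaw": -1}, {"tx": 0, "ty": 1, "tz": -3, "wx": 0, "wy": 0, "wz": 0, "jaw": -1}, {"tx": 0, "ty": 0, "tz": -1, "wx": 0, "wy": 0, "wz": 0, "jaw": -1}, {"tx": 0, "ty": 0, "tz": 0, "wx": 0, "wy": 0, "wz": 0, "jaw": -1}, {"tx": 0, "ty": 0, "tz": 0, "wx": 0, "wy": 0, "wz": 0, "jaw": -1}])

```text
time: 26.65
tool_pos: [495.7, -90.1, 280.8]
tcp_rot: [0.247, 1.57, 1.945]
contact_force: [0.7, 0.9, 0.4]
grip_width: 0.5
```

```bash
python3 look.py 16; python3 - <<'E'
from h import *
cv2.imwrite("pics/scene17.png",imaging.capture("scene"));cv2.imwrite("pics/side17.png",imaging.capture("side"))
E
```

```text
now xc,yc -204.27575700670923 106.16015374838629 tip z 258.7796860808688
t 26.65 p [495.7 -90.1 280.8] z axis yaw 97.29 x [-0.     0.001 -1.   ] y [-0.992 -0.127  0.   ] F [0.7 0.9 0.4] w 0.5 q [-0.33  0.28  1.52  0.    1.34 -2.03]
97.3 turn [-0.     0.001 -0.   ] deg 0.0 shift cm [18.28 -7.62 19.93]
277.3 turn [ 3.141e+00 -0.000e+00 -1.000e-03] deg 180.0 shift cm [ 18.28   7.62 -19.93]
```

View pics/k16.png

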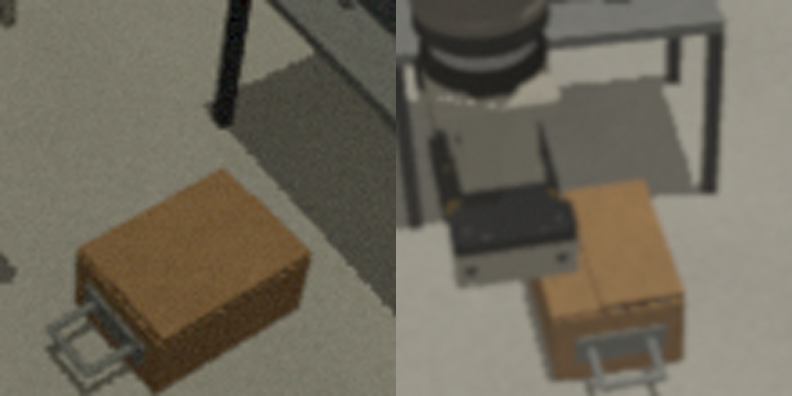

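View pics/scene17.png

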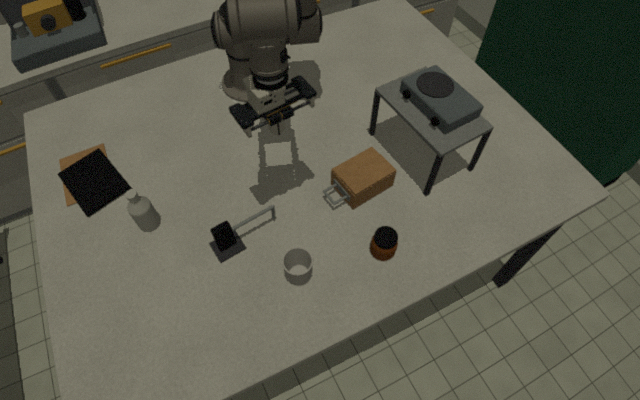

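Carton closed, out of the shelf's shadow; hook upright at (228,240), bystanders in place. A zoom on the front edge to check the flaps' angle.

```bash
python3 - <<'E'
import cv2,numpy as np
a=cv2.imread("pics/scene17.png")[140:210,320:400]; b=cv2.imread("pics/side17.png")[130:205,280:360]
b=cv2.resize(b,(80,70)) if 0 else b[:70]
cv2.imwrite("pics/z17.png",np.clip(cv2.resize(np.hstack([a,b]),None,fx=5,fy=5,interpolation=cv2.INTER_CUBIC)*1.5,0,255))
E
```

```text
[ WARN:0@0.075] global loadsave.cpp:1063 imwrite_ Unsupported depth image for selected encoder is fallbacked to CV_8U.
```

View pics/z17.png

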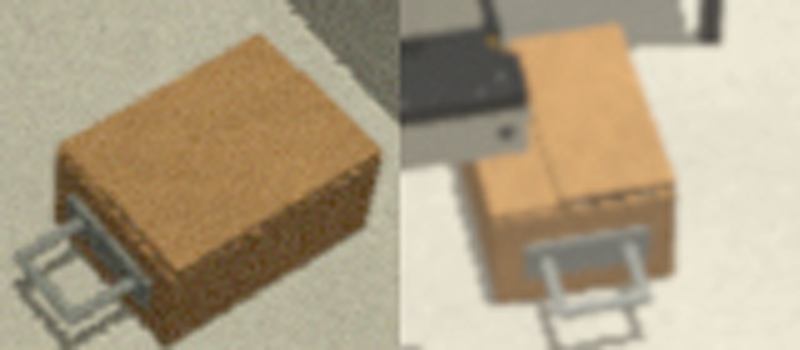

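```bash
python3 - <<'E'
from plant import bot
print(bot.close_job())
E
```

```text
the job is handed in; nothing more can be done
None
```

I finished the job and handed it in at about 27 s of the 66 s allowed; no verdict was reported.

- **Carton:** I caught the loop with the hook and pulled the carton straight out. Its origin measures about stand x = -227 mm, against the -170 mm needed. The gripper did not touch the carton until it was out.
- **Hook:** I lifted it out of the loop and stood it upright near (590, -300) mm. Its tip is about 150 mm from the loop.
- **Flaps:** I folded the short flap first, then the long flap over it. The fingers stopped at about 79 mm on the long flap with a force change of about 2 N, which matches it lying flat. The last pictures show both flaps flat with a level top. I did not measure the flap angles directly after folding.
- **Rest of the scene:** The bottle, cup and jar look unmoved in the last scene picture, and the arm ended clear of everything.
- **Disagreement:** While hovering over the loop, the scene camera put the hook tip up to 8 mm further on than the arm pose did. I backed off 3 mm, and the hook went in cleanly.
- **Errors:** Two early move calls were refused for missing keys. Nothing moved, and I sent them again in full.

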